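Weight down a glued-in patch

ROBOT

A 6-joint arm with a two-finger parallel gripper is mounted at the origin on the work surface. World frame = base frame: x ahead of the robot, y to its left, z up, the work surface at z = 0. Lengths are in mm, angles in rad, forces in N, time in s.
With the tool pointing down it reaches from about 350 to 775 mm from the base axis. Payload 7.3 kg.
Tool frame: the origin (TCP) lies midway between the tips of the shut fingers; the grasp point (between the pads) lies bot.tcp_to_grasp behind it (bot.tcp_to_grasp is the distance from the TCP to the grasp point, in mm); z points along the fingers, y is the direction in which the jaws open and shut (so a half turn about z gives the same grasp; the last joint's range is limited). The gripper opens to 92 mm and grips with 3 to 60 N. Pads are 19 mm wide; open, the fingers measure 130 mm over their backs; the gripper's body (75 mm by 190 mm) begins 47 mm behind the grasp point.
Start: joints at [-1.45, 0.342, 1.524, -0, 1.275, -0.146], TCP at [138.436, -506.439, 226.741] pointing down, gripper open.
Joint ranges: [-2.53, 2.53], [-0.77, 2.02], [0.04, 2.7], [-1, 4.14], [0.28, 2.66], [-3.11, 3.11]. Speed limits (rad/s): [2.57, 2.57, 3.14, 3.14, 3.14, 3.14].

INTERFACE

Orientations are given as [roll, pitch, yaw] about the fixed x, y, z axes, in that order (R = Rz(yaw) Ry(pitch) Rx(roll)).
In Python, from plant import bot gives the robot as it stands.
- The arm moves only by the shell command python3 -m inch 'ROWS'. ROWS is JSON, one flat list of numbers, 7 for each row, row after row: the shift along the world's x, y, z in cm, then the turn, a rotation vector about the world's x, y, z in degrees, then the gripper command: -1 is shut, 1 is fully open, values between are in proportion. In form: [tx, ty, tz, ax, ay, az, fingers, tx, ty, tz, ax, ay, az, fingers, ...]. A call has exactly 5 rows; each row is the pose to reach, as a shift and turn from the pose measured when the call began; what a row does not reach only later rows make up. A row lasts 1/10 s, in which the tool goes at most 50 mm and 8.59 degrees, less where a joint would pass 70% of its speed; a pose out of reach is approached as far as the arm can. A call with a gripper value outside its range is refused whole. The fingers move at their own pace and stop on an object; the grip force is fixed at half the most. Time passes only in rows, so rows that repeat a pose let the fingers close, or fill a call up. It gives the time, the measured TCP pose, the force and the opening at its end, in the units of the state.
- bot.get_obs(): the state, without advancing time (a new reading comes with each control period).
- bot.capture(name): name is "scene" or "top" or "wrist"; returns the picture (384x512x3 uint8, red, green, blue); there is no depth.
- bot.calibration(name): a dict with "fx", "fy", "cx", "cy" (pixels), "cam_to_world" (4x4, takes a point from camera to world coordinates). Camera axes: x right, y down, z forward; pixel columns grow to the right and rows downward; lengths in mm; the calibration is good to about 2 mm. A picture is of the moment at which its call begins: read the wrist's pose just before it. calibration takes no time and is no camera call; for the wrist camera it gives the pose at the moment of the call.
- bot.close_job(): hands the job in, once; it reports no verdict.
The state is a dict: "time": time; "joint_positions": joint angles; "dq": joint speeds; "tau": joint torques, N m; "tool_pos": TCP position; "tcp_rot": TCP orientation; "contact_force": force on the tool from outside, world axes, zero at the start; "moment": the same for the moment, N m; "grip_width": finger opening in mm.
Only numpy, scipy, OpenCV 4.12 (cv2) and the standard library are available. Lean on these libraries where they do the work, as an engineer would, in place of code of your own. Each camera call takes 0.05 s, during which the arm holds its last target.

TASK

The rectangular patch inlaid in the work board is to be pressed while it sets. Lift the press board by its handle and lay it flat on the work board with its bare end centred over the patch and its long side running square with the work board; then lift the larger of the two iron weights by its handle and set it down gently, upright, in the middle of that bare end, over the patch. Keep off the lamp bar above, and leave the other things on the bench where they are.

Things in the scene. Friction and masses are not known exactly. Their poses are not given: they have to be found in the camera images.
- work_board: Light wooden board fixed flat on the bench, 200 (x) x 200 (y) x 20 mm high. Origin on the bench directly below the patch centre; the board reaches 135 mm to -x and 65 mm to +x of it. Its z axis is up, its x axis points away from the robot (within 0.25 rad).
- patch (a point): Centre of the dark rectangular wood patch (44 mm along the board's x, 40 mm along y) that lies flush in the top face of the work board, 20 mm above the bench; axes as the work board.
- lamp: Lamp bridge fixed over the work board: straight aluminium bar along its y, 340 mm long, 30 mm wide (x), right above the patch centre, underside 300 mm and top 327 mm above the bench, on two 18 mm posts (feet 60 x 40 x 12 mm) 160 mm to either side (y) of the patch. Frame as work_board. Bars a gripper coming straight down on the patch; one leaning back to the robot by about 40 degrees passes under.
- press_board: Loose plywood press board, 160 (x) x 80 (y) x 15 mm, about 0.15 kg, with a steel staple handle on its top at the -x end. Origin at the centre of its underside; z up. The +x half is bare. It starts flat on the bench with the handle end towards the robot (x axis within 0.4 rad of straight away from the robot).
- press_board_grip (a point): Middle of the handle's horizontal bar: round, 10 mm thick, running 56 mm along the press board's x, its centreline 47 mm above the board's underside (27 mm clear below it), on two upright legs of the same thickness at its ends. Lies 44 mm to -x of the board's centre. Axes as the press board.
- press_board_seat (a point): Middle of the bare end, on the top face: 35 mm to +x of the board's centre, 15 mm above its underside. Axes as the press board.
- weight: The larger of two iron weights: a round dark steel disc 70 mm across and 26 mm high, with a staple handle standing on it, 0.55 to 0.87 kg. Origin at the centre of its underside, z up. Starts upright on the bench, its x axis within 0.4 rad of straight away from the robot.
- weight_grip (a point): Middle of the weight's handle bar: round, 10 mm thick, 56 mm long along the weight's x axis, centreline 75 mm above the underside (44 mm clear below it), on two upright legs of the same thickness at its ends; centred over the weight. Axes as the weight.
- small_weight: Bystander: the smaller iron weight, disc 48 mm across and 20 mm high, handle bar 8 mm thick at 50 mm height. Origin under its centre. Not to be moved.
- mallet: Bystander: wooden mallet lying on the bench, head 66 mm thick and 100 mm long, 90 mm to +x of its origin, handle 24 mm thick and reaching to 120 mm to -x. Not to be moved.
- wood_plane: Bystander: wooden hand plane 160 (x) x 52 (y) x 45 mm with a slanting steel iron up to about 90 mm high. Origin under its centre. Not to be moved.
- glue_bottle: Bystander: closed white bottle, 60 mm across, 160 mm high. Origin under its centre. Not to be moved.
- offcut_a: Bystander: light wood offcut 110 x 45 x 30 mm. Not to be moved.
- offcut_b: Bystander: dark wood offcut 70 x 50 x 40 mm. Not to be moved.
- screwdriver: Bystander: wooden-handled screwdriver lying behind the work board. Not to be moved.

How it is judged (in metres and radians):
On the way:
1. the press board lies flat on the work board, its bare end over the patch, squared up, let go, the weight not yet on it (horizontal distance between press_board_seat and patch below 0.018 m and angle between the x axis of press_board and the x axis of work_board, either way round below 0.2 rad and angle between press_board's own z axis and vertical below 0.06 rad and contact force between press_board and work_board above 0.5 N and contact force between press_board and the fingers below 0.1 N and contact force between press_board and weight below 0.1 N and linear speed of press_board below 0.02 m/s), for 0.2 s.
At the end, for the whole second after the job is handed in: Press board flat on the work board (0.06 rad), middle of its bare end within 18 mm of the patch centre, squared within 0.2 rad; the larger weight upright (0.08 rad) on it, within 18 mm of the bare end's middle and 25 mm of the patch centre; both at rest (horizontal distance between press_board_seat and patch below 0.018 m and angle between the x axis of press_board and the x axis of work_board, either way round below 0.2 rad and angle between press_board's own z axis and vertical below 0.06 rad and contact force between press_board and work_board above 3 N and horizontal distance between weight and press_board_seat below 0.018 m and horizontal distance between weight and patch below 0.025 m and angle between weight's own z axis and vertical below 0.08 rad and contact force between weight and press_board above 3 N and linear speed of each of weight, press_board below 0.02 m/s); the robot touches nothing.
It fails at once if the lamp bridge is struck or pushed (over 5 N) (contact force between lamp and the arm above 5 N or contact force between lamp and the fingers above 5 N or contact force between lamp and weight above 5 N or contact force between lamp and press_board above 5 N).
It fails at once if the weight is dropped or banged down (over 60 N on the press board or the work board) (contact force between weight and press_board above 60 N or contact force between weight and work_board above 60 N).
It fails at once if a bystander is moved more than 25 mm (distance of any of small_weight, mallet, wood_plane, glue_bottle, offcut_a, offcut_b, screwdriver from where it was at the start of the episode above 0.025 m).
It also fails if it takes over 72 s, if anything falls off the work surface, if the arm or the gripper's body presses on something with over 40 N, if the wrist force passes 120 N, or if a joint passes its speed limit or range.

## Working session

There is one attempt and no reset: what is moved stays moved. The work goes in short steps, Python scripts to look and compute and a shell command to move; the robot and the scene stay as the last step left them, time stands still between calls to the robot, and variables do not carry over. Pictures are saved under pics/ and viewed, and the job is handed in when it is done.

```bash
ls; mkdir -p pics; python3 - <<'E'
from plant import bot
import cv2,numpy as np
print(bot.get_obs(), bot.tcp_to_grasp)
for n in("scene","top","wrist"):
    c=bot.calibration(n); print(n,{k:np.round(v,3).tolist() for k,v in c.items()})
    im=bot.capture(n); cv2.imwrite(f"pics/{n}0.png",im[:,:,::-1])
E
```

```text
pics
{'time': 0.0, 'joint_positions': array([-1.45001536e+00,  3.42711933e-01,  1.52502968e+00,  4.94369920e-06,
        1.27540775e+00, -1.46015648e-01]), 'dq': array([ 6.49167255e-04, -1.01290359e-03,  2.18133034e-03,  2.52357241e-04,
       -4.01789416e-04,  9.77429527e-05]), 'tau': array([ 1.94238901e-04, -4.31236589e+01, -2.44219226e+01,  7.18345447e-02,
        5.58101234e-02, -1.35846203e-04]), 'tool_pos': array([ 138.37676936, -506.0040147 ,  226.04615342]), 'tcp_rot': array([-3.14005320e+00, -2.31174019e-04,  2.66794992e-01]), 'contact_force': array([0.22916356, 0.35633368, 0.49204539]), 'moment': array([-0.03470819,  0.00362574,  0.01136611]), 'grip_width': 92.01918418026628} 18.8
scene {'fx': 474.987, 'fy': 474.987, 'cx': 253.18, 'cy': 188.08, 'cam_to_world': [[0.772, 0.42, -0.477, 1321.184], [0.635, -0.526, 0.565, -945.71], [-0.013, -0.739, -0.673, 1182.135], [0.0, 0.0, 0.0, 1.0]]}
top {'fx': 346.748, 'fy': 346.748, 'cx': 251.432, 'cy': 193.242, 'cam_to_world': [[0.005, -0.998, 0.061, 505.086], [-1.0, -0.006, -0.02, 10.361], [0.021, -0.061, -0.998, 1037.879], [0.0, 0.0, 0.0, 1.0]]}
wrist {'fx': 267.175, 'fy': 267.175, 'cx': 259.154, 'cy': 192.066, 'cam_to_world': [[0.264, -0.925, -0.272, 211.195], [-0.965, -0.253, -0.073, -486.586], [-0.001, 0.282, -0.959, 385.661], [0.0, 0.0, 0.0, 1.0]]}
```

View pics/scene0.png

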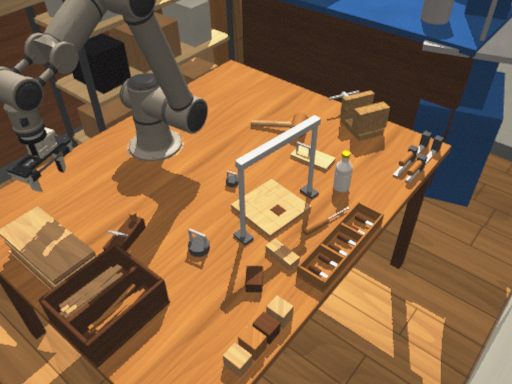

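View pics/top0.png

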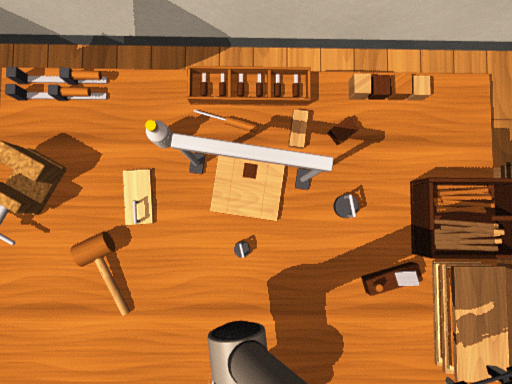

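View pics/wrist0.png

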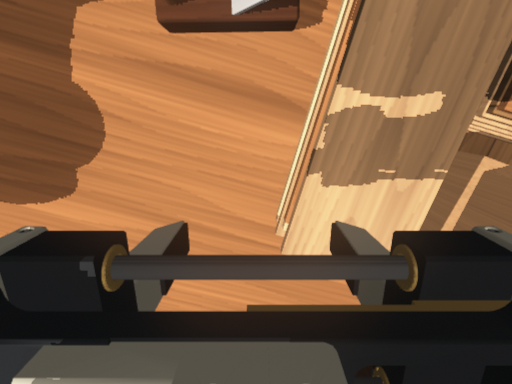

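The top view shows the press board at about (139,197), the work board at (248,187), the patch at (250,171), the large weight at (346,205) and the small weight at (242,249). I'll enlarge these for accuracy.

```bash
python3 - <<'E'
import cv2
im=cv2.imread("pics/top0.png")
def crop(n,r0,r1,c0,c1,s):
    a=cv2.resize(im[r0:r1,c0:c1],None,fx=s,fy=s,interpolation=cv2.INTER_CUBIC)
    for i in range(c0,c1,10): cv2.putText(a,str(i),((i-c0)*s,8),0,.3,(255,255,255),1); cv2.line(a,((i-c0)*s,10),((i-c0)*s,14),(255,255,255),1)
    for i in range(r0,r1,10): cv2.putText(a,str(i),(0,(i-r0)*s+4),0,.3,(255,255,255),1); cv2.line(a,(20,(i-r0)*s),(24,(i-r0)*s),(255,255,255),1)
    cv2.imwrite(n,a)
crop("pics/c1.png",155,235,110,170,7)
crop("pics/c2.png",145,230,195,295,7)
crop("pics/c3.png",175,230,310,380,9)
E
```

```text
(no output)
```

View pics/c1.png

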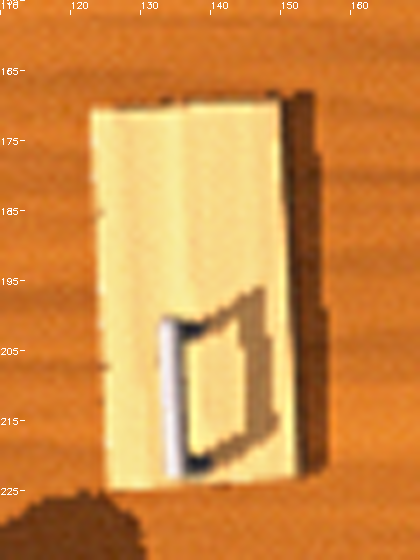

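View pics/c2.png

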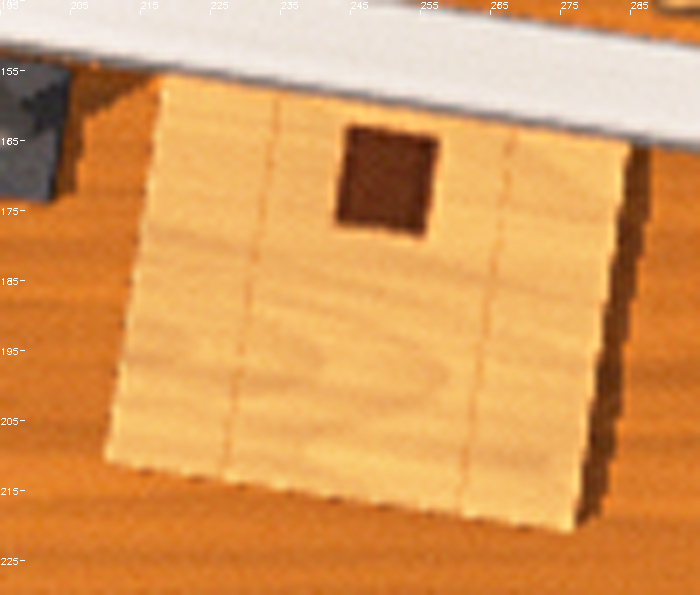

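View pics/c3.png

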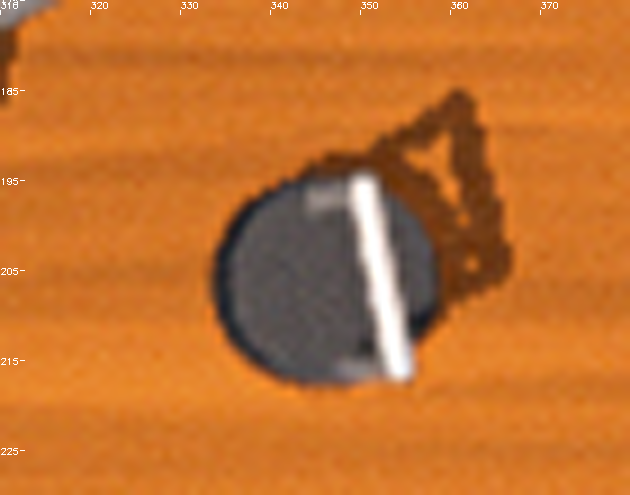

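```bash
cat > h.py <<'E'
import numpy as np,cv2
from plant import bot
def ray(cal,uv,z):
    T=np.array(cal["cam_to_world"]); d=T[:3,:3]@np.array([(uv[0]-cal["cx"])/cal["fx"],(uv[1]-cal["cy"])/cal["fy"],1]); o=T[:3,3]
    return o+d*(z-o[2])/d[2]
def crop(im,n,r0,r1,c0,c1,s):
    im=np.ascontiguousarray(im[:,:,::-1])
    a=cv2.resize(im[r0:r1,c0:c1],None,fx=s,fy=s,interpolation=cv2.INTER_CUBIC)
    for i in range(c0,c1,10): cv2.putText(a,str(i),((i-c0)*s,8),0,.3,(255,255,255),1); cv2.line(a,((i-c0)*s,10),((i-c0)*s,14),(255,255,255),1)
    for i in range(r0,r1,10): cv2.putText(a,str(i),(0,(i-r0)*s+4),0,.3,(255,255,255),1); cv2.line(a,(20,(i-r0)*s),(24,(i-r0)*s),(255,255,255),1)
    cv2.imwrite(n,a)
E
python3 - <<'E'
from h import *
c=bot.calibration("top")
def P(l,z,h=.43): return np.array([ray(c,(u-h,v-h),z) for u,v in l])
def ang(a,b): d=b-a; return np.arctan2(d[1],d[0]),np.linalg.norm(d)
b=P([(123,170.7),(150,169.4),(152.4,223.1),(125.3,225)],15)
print("board",b.round(1).tolist(),b.mean(0),ang(b[3],b[0]),ang(b[2],b[1]))
g=P([(134,200.4),(135.4,223.1)],50); print("bar",g.mean(0),ang(g[1],g[0]))
w=P([(210.4,210.9),(276.9,220.9),(285,165.3),(218.3,155.7)],20)
print("wb",w.round(1).tolist(),ang(w[0],w[3]),ang(w[1],w[2]),ang(w[1],w[0]))
p=P([(244.6,163),(257.7,164.6),(255.9,179),(242.9,177.6)],20); print("patch",p.mean(0),ang(p[3],p[0]),ang(p[2],p[1]),ang(p[1],p[0]))
k=P([(350.3,194.4),(354.7,217.2)],78); print("wbar",k.mean(0),ang(k[1],k[0]))
d=P([(334.2,206),(358.7,206),(346.5,194.8),(346.5,217.7)],26); print("disc",d.round(1).tolist())
s=P([(247,243),(240,256),(243.5,249.5)],45);print("small",s.round(1).tolist())
print("lampbar", P([(170,135),(172,147),(332,158),(330,170)],327).round(1).tolist())
E
```

```text
board [[633.0, 369.5, 15.0], [637.4, 290.6, 15.0], [479.5, 280.0, 15.0], [473.7, 358.6, 15.0]] [555.89299167 324.67567742  15.        ] (np.float64(0.0688371204176696), np.float64(159.68479268525783)) (np.float64(0.06654401508669727), np.float64(158.23762550983784))
bar [512.21871897 321.26794222  50.        ] (np.float64(0.08626145219593534), np.float64(64.28322794023215))
wb [[515.9, 110.8, 20.0], [487.6, -84.1, 20.0], [651.9, -108.1, 20.0], [679.0, 89.4, 20.0]] (np.float64(-0.1301764677916449), np.float64(164.4435885944878)) (np.float64(-0.14492216519524626), np.float64(166.06177119374132)) (np.float64(1.4264758428608673), np.float64(196.93028981752013))
patch [634.07269277  -5.29912132  20.        ] (np.float64(-0.10905602465398087), np.float64(43.655800401309364)) (np.float64(-0.11982056111989313), np.float64(43.124851513603964)) (np.float64(1.45613165507548), np.float64(39.02069529302257))
wbar [ 531.50663149 -289.56402613   78.        ] (np.float64(0.1794230362876209), np.float64(64.44840728528536))
disc [[532.0, -251.8, 26.0], [532.4, -324.1, 26.0], [565.1, -288.5, 26.0], [497.9, -287.7, 26.0]]
small [[425.0, 3.4, 45.0], [388.3, 23.0, 45.0], [406.6, 13.2, 45.0]]
lampbar [[668.8, 165.6, 327.0], [643.8, 161.1, 327.0], [623.7, -170.2, 327.0], [598.5, -165.8, 327.0]]
```

```bash
cat >> h.py <<'E'
from scipy.spatial.transform import Rotation as Ro
def Rt(yaw,lean): return Ro.from_euler('z',yaw)*Ro.from_euler('y',-np.radians(lean))*Ro.from_euler('x',np.pi)
def to(g,yaw,lean,verbose=1):
    "g: grasp point target (mm)"
    o=bot.get_obs(); R0=Ro.from_euler('xyz',o["tcp_rot"]); R=Rt(yaw,lean)
    tcp=np.array(g)+bot.tcp_to_grasp*R.as_matrix()[:,2]
    s=(tcp-o["tool_pos"])/10; rv=np.degrees((R*R0.inv()).as_rotvec())
    print("t",round(o["time"],2),"shift cm",s.round(2),"rot deg",rv.round(1),"grasp now",(o["tool_pos"]-bot.tcp_to_grasp*R0.as_matrix()[:,2]).round(1),"F",o["contact_force"].round(1),"w",round(o["grip_width"],1))
E
python3 -m inch '[26.2,15.6,10.4,0,0,0,1,26.2,15.6,10.4,0,0,0,1,26.2,15.6,10.4,0,0,0,1,26.2,15.6,10.4,0,0,0,1,26.2,15.6,10.4,0,0,0,1]'
python3 -m inch '[3,4.5,3,0,0,0,1,5,8.5,4,0,0,0,1,7,13,5,0,0,0,1,9,17.5,5,0,0,0,1,11,22,5,0,0,0,1]'
python3 -c "
from h import *
to((450,280,200),.068,25)"
```

```text
time: 0.65
tool_pos: [343.0, -383.8, 307.6]
tcp_rot: [-3.14, -0.0, 0.266]
contact_force: [0.5, -0.9, 0.0]
grip_width: 92.0
time: 1.15
tool_pos: [450.5, -168.8, 357.9]
tcp_rot: [-3.141, -0.001, 0.266]
contact_force: [0.5, -0.8, -1.6]
grip_width: 92.0
t 1.15 shift cm [  0.74  44.94 -17.49] rot deg [  4.1 -24.7 -11.2] grasp now [ 450.5 -168.8  376.7] F [ 0.5 -0.8 -1.6] w 92.0
```

```bash
python3 -m inch '[0,5,0,0,0,-2,1,0,10,0,1,-6,-4,1,0,15,0,2,-12,-6,1,0,20,0,3,-18,-9,1,0,25,-1,4.1,-24.7,-11.2,1]'
python3 -m inch '[0,5,-3,0,0,0,1,0,10,-6,0,0,0,1,0,15,-8,0,0,0,1,0,20,-10,0,0,0,1,0,20,-10,0,0,0,1]'
python3 -c "
from h import *
to((470,318,160),.068,25)
crop(bot.capture('wrist'),'pics/w1.png',0,384,0,512,1)
"
```

```text
time: 1.65
tool_pos: [450.8, 80.0, 350.0]
tcp_rot: [-3.14, -0.445, 0.064]
contact_force: [1.5, -0.1, -1.0]
grip_width: 91.7
time: 2.15
tool_pos: [449.5, 283.0, 247.9]
tcp_rot: [-3.14, -0.443, 0.067]
contact_force: [-0.1, -0.6, 0.2]
grip_width: 92.0
t 2.15 shift cm [  2.84   3.56 -10.49] rot deg [-0.1  0.4  0. ] grasp now [441.5 282.4 264.9] F [-0.1 -0.6  0.2] w 92.0
```

View pics/w1.png

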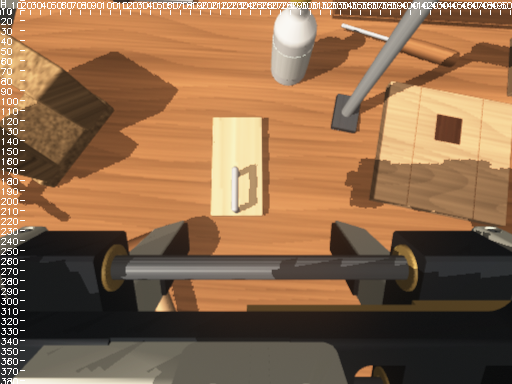

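The wrist view shows the press board handle bar from (235,168) to (236,211) and the patch at (448,129). I'll check both against the top view estimates.

```bash
python3 - <<'E'
from h import *
c=bot.calibration("wrist")
print([ray(c,p,z).round(1).tolist() for p,z in [((448,129),20),((235,168),50),((236,211),50),((213,117.5),15),((262,118),15),((211,215),15),((262,215),15)]])
c=bot.calibration("top"); im=bot.capture("scene")
to((470,318,160),.068,25)
to((512,321.5,47),.07,25)
# top-view mallet
print([ray(c,p,z).round(0).tolist() for p,z in [((118,238),60),((75,260),60),((126,312),12)]])
E
```

```text
[[634.6, -3.3, 20.0], [541.0, 325.2, 50.0], [479.5, 318.8, 50.0], [630.8, 371.6, 15.0], [635.3, 292.4, 15.0], [473.5, 359.6, 15.0], [478.9, 281.9, 15.0]]
t 2.25 shift cm [  2.83   3.61 -10.47] rot deg [-0.   0.3 -0.1] grasp now [441.6 281.9 264.7] F [ 0.2 -1.   0.2] w 92.0
t 2.25 shift cm [  7.03   3.96 -21.77] rot deg [-0.   0.3  0. ] grasp now [441.6 281.9 264.7] F [ 0.2 -1.   0.2] w 92.0
[[438.0, 361.0, 60.0], [377.0, 478.0, 60.0], [222.0, 350.0, 12.0]]
```

```bash
python3 -c "
from h import *
to((511,322.5,100),.075,20)
to((511,322.5,47),.075,20)"
```

```text
t 2.25 shift cm [  6.78   4.05 -16.54] rot deg [-0.4  5.3  0.3] grasp now [441.6 281.9 264.7] F [ 0.2 -1.   0.2] w 92.0
t 2.25 shift cm [  6.78   4.05 -21.84] rot deg [-0.4  5.3  0.3] grasp now [441.6 281.9 264.7] F [ 0.2 -1.   0.2] w 92.0
```

```bash
python3 -m inch '[2,1.5,-4,0,3,0,1,4,3,-8,-0.4,5.3,0.3,1,6,4,-12,-0.4,5.3,0.3,1,6.8,4.1,-16,-0.4,5.3,0.3,1,6.8,4.1,-16.5,-0.4,5.3,0.3,1]'
python3 -c "
from h import *
to((511,322.5,47),.075,20)
crop(bot.capture('wrist'),'pics/w2.png',0,384,0,512,1)
"
```

```text
time: 2.75
tool_pos: [515.9, 320.9, 77.6]
tcp_rot: [3.137, -0.34, 0.074]
contact_force: [-1.0, -0.3, -0.5]
grip_width: 91.9
t 2.75 shift cm [ 0.15  0.21 -4.82] rot deg [ 0.3 -0.5  0.1] grasp now [509.7 320.5  95.3] F [-1.  -0.3 -0.5] w 91.9
```

View pics/w2.png

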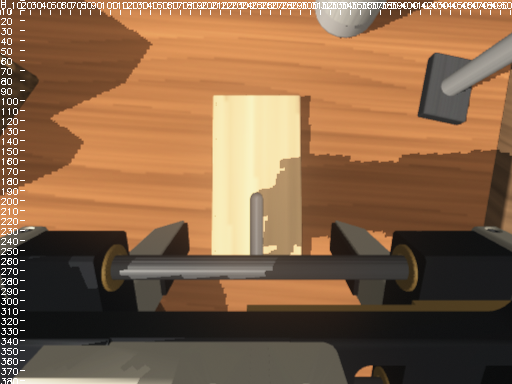

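The handle bar at column 257 lies midway between the fingers, and the board edges run vertical in the view. Next I descend and close the gripper.

```bash
python3 -m inch '[0,0.2,-2,0,0,0,1,0.1,0.2,-4,0,0,0,1,0.15,0.2,-4.8,0,0,0,1,0.15,0.2,-4.8,0,0,0,0,0.15,0.2,-4.8,0,0,0,-1]'
python3 -m inch '[0,0,0,0,0,0,-1,0,0,0,0,0,0,-1,0,0,0,0,0,0,-1,0,0,0,0,0,0,-1,0,0,0,0,0,0,-1]'
python3 -c "
from h import *
to((511,322.5,80),.075,20)"
```

```text
time: 3.3
tool_pos: [518.6, 323.7, 33.6]
tcp_rot: [3.139, -0.345, 0.074]
contact_force: [-0.5, -0.1, 0.0]
grip_width: 80.1
time: 3.8
tool_pos: [518.6, 323.7, 33.6]
tcp_rot: [3.139, -0.345, 0.074]
contact_force: [-0.1, 0.8, -0.1]
grip_width: 40.4
t 3.8 shift cm [-0.12 -0.07  2.87] rot deg [ 0.1 -0.2  0.1] grasp now [512.3 323.3  51.3] F [-0.1  0.8 -0.1] w 40.4
```

```bash
python3 -m inch '[-0.1,-0.05,-0.4,0,0,0,-1,-0.1,-0.05,-0.4,0,0,0,-1,-0.1,-0.05,-0.4,0,0,0,-1,-0.1,-0.05,-0.4,0,0,0,-1,-0.1,-0.05,-0.4,0,0,0,-1]'
python3 -m inch '[0,0,0,0,0,0,-1,0,0,0,0,0,0,-1,0,0,0,0,0,0,-1,0,0,0,0,0,0,-1,0,0,0,0,0,0,-1]'
```

```text
time: 4.3
tool_pos: [517.6, 323.2, 29.5]
tcp_rot: [3.139, -0.345, 0.074]
contact_force: [1.0, -0.9, -1.1]
grip_width: 9.2
time: 4.8
tool_pos: [517.6, 323.2, 29.5]
tcp_rot: [3.139, -0.345, 0.074]
contact_force: [0.2, 0.1, -0.8]
grip_width: 9.0
```

```bash
python3 -m inch '[0,0,2,0,0,0,-1,0,0,4,0,0,0,-1,-2,0,6,0,0,0,-1,-4,0,8,0,0,0,-1,-6,-1,10,0,0,0,-1]'
python3 -c "
from h import *
to((430,24,140),-.138,20)
crop(bot.capture('wrist'),'pics/w3.png',0,384,0,512,1)
"
```

```text
time: 5.3
tool_pos: [456.8, 313.6, 130.1]
tcp_rot: [3.14, -0.345, 0.074]
contact_force: [0.2, 0.5, -1.2]
grip_width: 9.0
t 5.3 shift cm [ -2.04 -29.04  -0.78] rot deg [  0.1  -0.2 -12.1] grasp now [450.5 313.1 147.8] F [ 0.2  0.5 -1.2] w 9.0
```

View pics/w3.png

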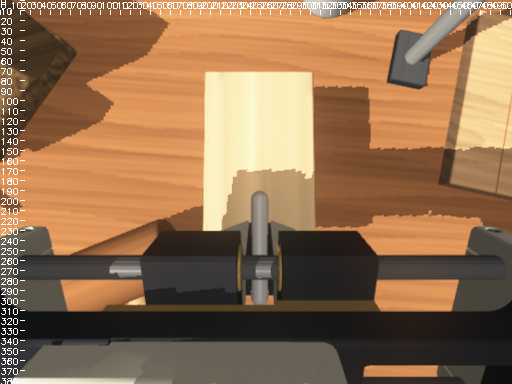

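The press board is held and looks level, with its far edge at row 72 and its sides at columns 205 and 313. Next I move across on the robot's side of the lamp.

```bash
python3 -m inch '[-1,-2,0,0,0,0,-1,-2,-5,0,0,0,-2,-1,-2,-8.5,0,0,0,-4,-1,-2,-12,0,0,0,-6,-1,-2,-15.5,0,0,0,-8,-1]'
python3 -m inch '[0,-3.5,0,0,0,-1.5,-1,0,-7,0,0,0,-3,-1,0,-10.5,0,0,0,-4.1,-1,0,-12.8,0,0,0,-4.1,-1,0,-13.5,-0.5,0,0,-4.1,-1]'
python3 -c "
from h import *
to((440,21.5,125),-.138,20)
to((555.8,5,90),-.138,20)
crop(bot.capture('wrist'),'pics/w4.png',0,384,0,512,1)
"
```

```text
time: 5.85
tool_pos: [434.4, 156.4, 132.6]
tcp_rot: [3.14, -0.346, -0.066]
contact_force: [0.6, 0.4, -0.9]
grip_width: 9.1
time: 6.35
tool_pos: [434.7, 19.2, 128.1]
tcp_rot: [3.139, -0.347, -0.14]
contact_force: [-0.1, 0.7, -1.3]
grip_width: 8.6
t 6.35 shift cm [ 1.17  0.14 -2.08] rot deg [ 0.1 -0.1  0.2] grasp now [428.4  20.2 145.8] F [-0.1  0.7 -1.3] w 8.6
t 6.35 shift cm [12.75 -1.51 -5.58] rot deg [ 0.1 -0.1  0.2] grasp now [428.4  20.2 145.8] F [-0.1  0.7 -1.3] w 8.6
```

View pics/w4.png

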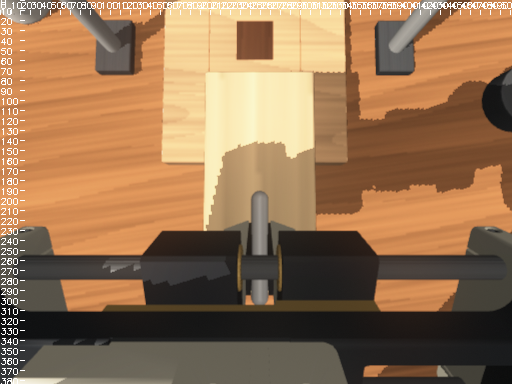

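```bash
python3 - <<'E'
from h import *
c=bot.calibration("wrist")
p=np.array([ray(c,q,20) for q in [(236.5,22),(273,22),(273,59.5),(236.5,59.5)]]);print(p.round(1).tolist(),p.mean(0))
w=[ray(c,q,20) for q in [(163,162),(347,162)]]; print(w, np.arctan2(w[0][1]-w[1][1],w[0][0]-w[1][0])-np.pi/2)
o=bot.get_obs(); 
b=[ray(c,q,113) for q in [(205,72),(313,72),(204.5,200),(314.5,200)]]; print(np.round(b,1))
E
```

```text
[[657.6, 12.2, 20.0], [652.0, -27.7, 20.0], [609.7, -21.6, 20.0], [615.3, 18.0, 20.0]] [633.65634496  -4.77072211  20.        ]
[array([514.28921822, 110.93828724,  20.        ]), array([486.78135868, -83.70580104,  20.        ])] -0.14039414439073128
[[555.3  41.7 113. ]
 [544.3 -36.6 113. ]
 [462.5  54.1 113. ]
 [451.5 -23.4 113. ]]
```

```bash
python3 -m inch '[2.5,-0.3,-1,0,0,0,-1,5.5,-0.6,-2.5,0,0,0,-1,8.5,-0.9,-4,0,0,0,-1,11.5,-1.3,-5,0,0,0,-1,12.8,-1.4,-5.6,0,0,0,-1]'
python3 -c "
from h import *
to((556.5,6.2,67),-.139,20)
crop(bot.capture('scene'),'pics/s4.png',130,280,190,370,4)
"
```

```text
time: 6.9
tool_pos: [564.2, 5.4, 70.3]
tcp_rot: [3.139, -0.346, -0.14]
contact_force: [0.5, 0.3, -2.1]
grip_width: 9.2
t 6.9 shift cm [-0.13 -0.01 -2.1 ] rot deg [ 0.1 -0.2  0.1] grasp now [557.9   6.3  88. ] F [ 0.5  0.3 -2.1] w 9.2
```

View pics/s4.png

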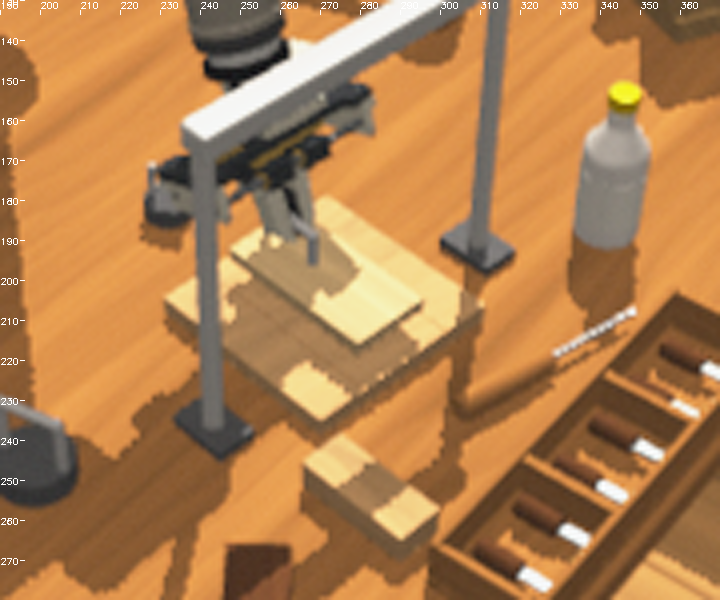

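The press board is now over the work board, with its far corner at about (279,216), and the gripper sits behind the lamp. Next I lower it.

```bash
python3 -m inch '[-0.1,0,-0.8,0,0,0,-1,-0.1,0,-1.4,0,0,0,-1,-0.1,0,-1.7,0,0,0,-1,-0.1,0,-2.0,0,0,0,-1,-0.1,0,-2.0,0,0,0,-1]'
python3 -c "
from h import *
to((556.5,6.2,67),-.139,20)"
```

```text
time: 7.45
tool_pos: [563.1, 5.4, 49.9]
tcp_rot: [3.139, -0.345, -0.14]
contact_force: [-0.8, 0.6, -0.5]
grip_width: 9.2
t 7.45 shift cm [-0.02 -0.01 -0.05] rot deg [ 0.1 -0.2  0.1] grasp now [556.8   6.3  67.5] F [-0.8  0.6 -0.5] w 9.2
```

```bash
python3 -m inch '[0,0,-0.1,0,0,0,-1,0,0,-0.1,0,0,0,-1,0,0,-0.1,0,0,0,-0.5,0,0,-0.1,0,0,0,0,0,0,-0.1,0,0,0,0.3]'
python3 -m inch '[0,0,0,0,0,0,0.3,0,0,0,0,0,0,0.3,0,0,0,0,0,0,0.3,0,0,0,0,0,0,0.3,0,0,0,0,0,0,0.3]'
```

```text
time: 7.95
tool_pos: [563.2, 5.4, 48.9]
tcp_rot: [3.139, -0.346, -0.14]
contact_force: [-0.3, -0.5, -0.3]
grip_width: 28.1
time: 8.45
tool_pos: [563.2, 5.4, 48.9]
tcp_rot: [3.139, -0.346, -0.14]
contact_force: [-0.6, -0.1, -0.4]
grip_width: 59.5
```

```bash
python3 -m inch '[-0.5,0.1,1.4,0,0,0,0.3,-1.2,0.2,3.5,0,0,0,0.3,-2,0.3,6,0,0,0,0.3,-4,0.6,9,0,0,0,0.3,-7,1,11,0,0,0,0.3]'
python3 -m inch '[-1,0,1,0,0,0,0.3,-3,0,2,0,0,0,0.3,-5,-1,3,0,0,0,0.3,-6,-2,4,0,0,0,0.3,-6,-2,4,0,0,0,0.3]'
python3 -c "
from h import *
to((500,-285,200),.18,38)
crop(bot.capture('wrist'),'pics/w5.png',0,384,0,512,1)
c=bot.calibration('wrist');print(np.round(c['cam_to_world'],4).tolist())
crop(bot.capture('top'),'pics/t5.png',130,230,195,295,7)
"
```

```text
time: 8.95
tool_pos: [494.2, 15.2, 160.9]
tcp_rot: [3.139, -0.349, -0.14]
contact_force: [-0.5, 0.0, 0.1]
grip_width: 59.8
time: 9.45
tool_pos: [433.9, -5.5, 202.2]
tcp_rot: [3.139, -0.352, -0.141]
contact_force: [0.7, -0.2, -1.0]
grip_width: 59.7
t 9.45 shift cm [  7.75 -27.75  -1.71] rot deg [  0.5 -17.9  18.3] grasp now [427.5  -4.5 219.9] F [ 0.7 -0.2 -1. ] w 59.7
[[-0.1421, -0.9878, 0.0642, 450.7413], [-0.9899, 0.1416, -0.0116, -7.6226], [0.0024, -0.0652, -0.9979, 377.7169], [0.0, 0.0, 0.0, 1.0]]
```

View pics/w5.png

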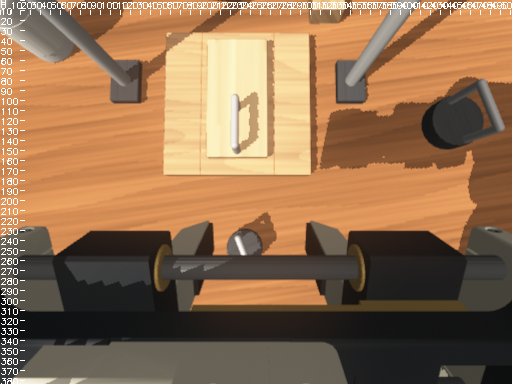

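View pics/t5.png

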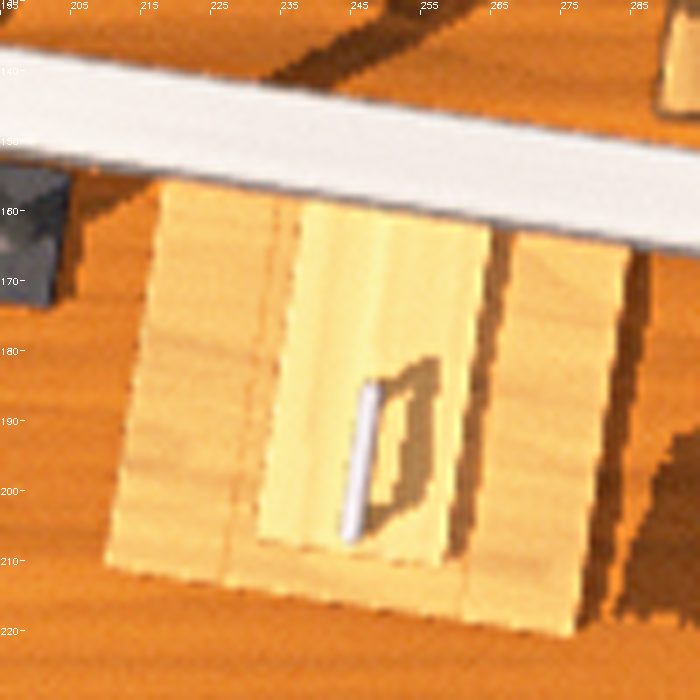

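```bash
python3 - <<'E'
from h import *
c=bot.calibration("wrist")
b=np.array([ray(c,q,35) for q in [(208,39),(267,39),(268,157),(207.5,157)]]);m=b.mean(0)
x=(b[0]+b[1]-b[2]-b[3])/2; print(np.linalg.norm(x),"yaw",np.arctan2(x[1],x[0]),"c",m,"seat",m+35*x/np.linalg.norm(x))
w=np.array([ray(c,q,20) for q in [(165,33),(308.5,33),(310,174.5),(164,174.5)]]);print("wb",w.round(1).tolist())
k=np.array([ray(c,q,75) for q in [(485,85),(500,125)]]);print("wbar",k.round(1).tolist(),k.mean(0))
d=np.array([ray(c,q,26) for q in [(424,123),(482,123),(453,95),(453,149)]]);print("disc",d.round(1).tolist())
E
```

```text
158.87305004254677 yaw -0.13484403985781593 c [600.35216984  -0.99737082  35.        ] seat [635.03445069  -5.70262271  35.        ]
wb [[711.8, 86.9, 20.0], [683.8, -111.0, 20.0], [487.4, -82.6, 20.0], [515.2, 111.8, 20.0]]
wbar [[556.7, -289.2, 75.0], [507.6, -297.1, 75.0]] [ 532.18785878 -293.10783235   75.        ]
disc [[533.9, -243.4, 26.0], [522.9, -320.6, 26.0], [566.3, -289.2, 26.0], [493.7, -275.4, 26.0]]
```

The press board lies flat, with its seat about 1 mm from the patch and its yaw at -0.135 against -0.14. Next is the weight.

```bash
python3 -c "
from h import *
to((460,-287,170),.175,38)"
python3 -m inch '[0,-4,0,0,-4,4,0.3,0,-8,0,0,-8,8,0.3,0,-12.5,0,0.2,-12,12,0.6,0,-17,0,0.4,-18,18,1,0,-21,0,0.5,-18,18,1]'
python3 -c "
from h import *
to((460,-287,170),.175,38)"
```

```text
t 9.55 shift cm [  3.69 -28.    -4.6 ] rot deg [  0.4 -18.   18. ] grasp now [428.1  -4.  218.8] F [ 0.4 -0.2 -0.3] w 59.5
time: 10.05
tool_pos: [432.4, -98.5, 194.7]
tcp_rot: [-3.096, -0.524, 0.054]
contact_force: [-0.2, 0.8, -0.6]
grip_width: 79.0
t 10.05 shift cm [  3.9  -18.65  -3.95] rot deg [-1.2 -8.2  5.5] grasp now [423.1 -99.8 210.9] F [-0.2  0.8 -0.6] w 79.0
```

```bash
python3 -m inch '[1,-4,0,-0.3,-2,2,1,2,-8,-1,-1.2,-5,4,1,3,-12,-2,-1.2,-8.2,5.5,1,3.9,-16,-3,-1.2,-8.2,5.5,1,3.9,-18.6,-4,-1.2,-8.2,5.5,1]'
python3 -c "
from h import *
to((460,-287,170),.175,38)
crop(bot.capture('wrist'),'pics/w6.png',0,384,0,512,1)
"
```

```text
time: 10.55
tool_pos: [471.9, -287.7, 152.8]
tcp_rot: [-3.14, -0.663, 0.172]
contact_force: [0.5, 0.4, -0.6]
grip_width: 91.6
t 10.55 shift cm [-0.05  0.27  0.24] rot deg [-0.1 -0.   0.1] grasp now [ 460.5 -289.7  167.6] F [ 0.5  0.4 -0.6] w 91.6
```

View pics/w6.png

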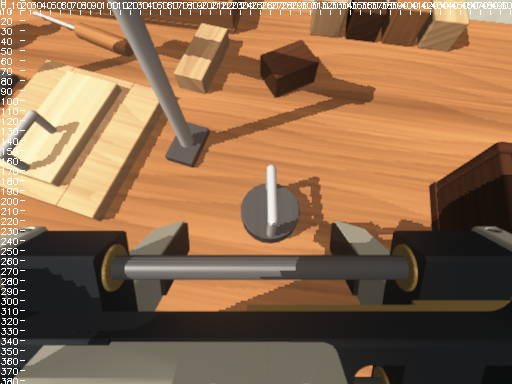

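```bash
python3 - <<'E'
from h import *
crop(bot.capture('wrist'),'pics/w6b.png',150,260,210,330,6)
c=bot.calibration("wrist"); np.save("c6.npy",c,allow_pickle=True)
E
```

```text
(no output)
```

View pics/w6b.png

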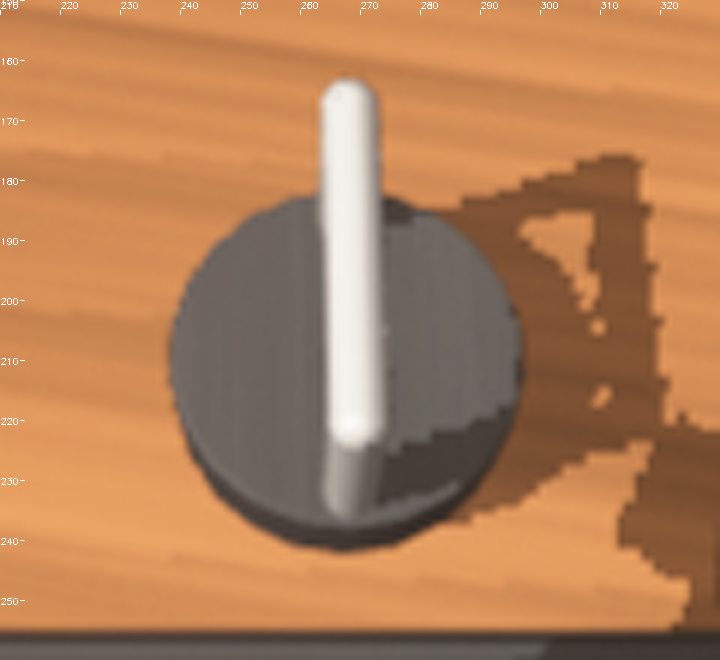

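```bash
python3 - <<'E'
from h import *
c=np.load("c6.npy",allow_pickle=True).item()
k=np.array([ray(c,q,77) for q in [(267.7,163.5),(268.9,222.5)]]);d=k[0]-k[1];print(k.round(1).tolist(),k.mean(0),np.linalg.norm(d),np.arctan2(d[1],d[0]))
d=np.array([ray(c,q,26) for q in [(238,208),(296.5,208),(267,182),(267,237)]]);print(d.round(1).tolist(), d[:2].mean(0),d[2:].mean(0))
g=np.array([530.0,-289.5,75]);g[:]= [k.mean(0)[0],k.mean(0)[1],75]
a=np.array([np.sin(np.radians(38))*np.cos(.17),np.sin(np.radians(38))*np.sin(.17),-np.cos(np.radians(38))])
to(g-70*a,.165,38); to(g,.165,38)
E
```

```text
[[563.8, -280.8, 77.0], [501.5, -292.0, 77.0]] [ 532.65539322 -286.40338564   77.        ] 63.245345281426786 0.1786232803029126
[[526.5, -252.9, 26.0], [538.2, -320.6, 26.0], [565.2, -281.1, 26.0], [498.4, -292.0, 26.0]] [ 532.33775502 -286.74353294   26.        ] [ 531.7895389  -286.54464301   26.        ]
t 10.65 shift cm [ 3.02 -0.41 -3.68] rot deg [-0.1 -0.1 -0.4] grasp now [ 460.  -289.8  166.9] F [ 0.6  0.1 -0.6] w 91.8
t 10.65 shift cm [ 7.26  0.32 -9.19] rot deg [-0.1 -0.1 -0.4] grasp now [ 460.  -289.8  166.9] F [ 0.6  0.1 -0.6] w 91.8
```

```bash
python3 -m inch '[1.5,-0.2,-2,0,0,0.3,1,3,-0.3,-3.8,0,0,0.3,1,4.3,-0.1,-5.7,0,0,0.3,1,5.6,0.1,-7.5,0,0,0.3,1,7.1,0.3,-9.2,0,0,0.3,1]'
python3 -c "
from h import *
to((530.5,-287.3,75),.178,38)
crop(bot.capture('wrist'),'pics/w7.png',0,384,0,512,1)"
```

```text
time: 11.15
tool_pos: [542.9, -283.2, 58.5]
tcp_rot: [-3.136, -0.66, 0.175]
contact_force: [-0.3, -0.2, 0.6]
grip_width: 91.8
t 11.15 shift cm [-0.1  -0.2   0.17] rot deg [-0.2 -0.2 -0. ] grasp now [ 531.5 -285.3   73.3] F [-0.3 -0.2  0.6] w 91.8
```

View pics/w7.png

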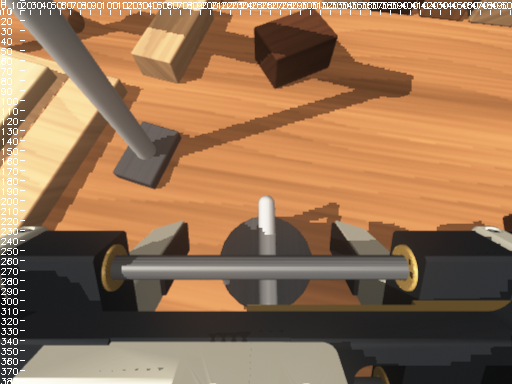

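```bash
python3 -m inch '[-0.1,-0.2,0.1,0,0,0,0.3,-0.1,-0.2,0.1,0,0,0,-0.3,-0.1,-0.2,0.1,0,0,0,-1,-0.1,-0.2,0.1,0,0,0,-1,-0.1,-0.2,0.1,0,0,0,-1]'
python3 -m inch '[0,0,0,0,0,0,-1,0,0,0,0,0,0,-1,0,0,0,0,0,0,-1,0,0,0,0,0,0,-1,0,0,0,0,0,0,-1]'
python3 -m inch '[0,0,0,0,0,0,-1,0,0,0,0,0,0,-1,0,0,0,0,0,0,-1,0,0,0,0,0,0,-1,0,0,0,0,0,0,-1]'
python3 -c "
from h import *
to((530.5,-287.3,75),.178,38)"
```

```text
time: 11.7
tool_pos: [542.5, -284.6, 58.0]
tcp_rot: [-3.134, -0.66, 0.174]
contact_force: [-0.9, -0.2, -0.6]
grip_width: 56.7
time: 12.2
tool_pos: [542.5, -284.5, 57.9]
tcp_rot: [-3.134, -0.66, 0.174]
contact_force: [0.2, -0.1, -0.3]
grip_width: 16.4
time: 12.7
tool_pos: [542.8, -285.2, 58.4]
tcp_rot: [-3.136, -0.66, 0.175]
contact_force: [0.1, -4.0, 4.0]
grip_width: 8.8
t 12.7 shift cm [-0.09 -0.    0.18] rot deg [-0.2 -0.2 -0. ] grasp now [ 531.5 -287.3   73.2] F [ 0.1 -4.   4. ] w 8.8
```

Gripped. I lift gently.

```bash
python3 -m inch '[0,0,0.5,0,0,0,-1,0,0,1.2,0,0,0,-1,0,0,2,0,0,0,-1,0,0,3,0,0,0,-1,0,0,3,0,0,0,-1]'
python3 -c "
from h import *
to((440,-100,130),.178,38)
crop(bot.capture('wrist'),'pics/w8.png',0,384,0,512,1)
crop(bot.capture('scene'),'pics/s8.png',150,280,150,300,5)"
```

```text
time: 13.2
tool_pos: [543.0, -285.1, 89.6]
tcp_rot: [-3.137, -0.661, 0.176]
contact_force: [0.9, -0.6, -6.1]
grip_width: 9.2
t 13.2 shift cm [-9.16 18.72  2.56] rot deg [-0.2 -0.2 -0. ] grasp now [ 531.7 -287.2  104.5] F [ 0.9 -0.6 -6.1] w 9.2
```

View pics/w8.png

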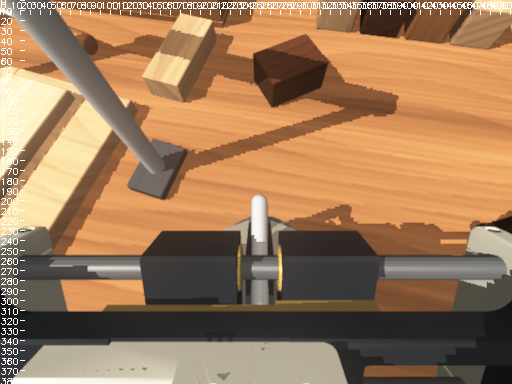

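View pics/s8.png

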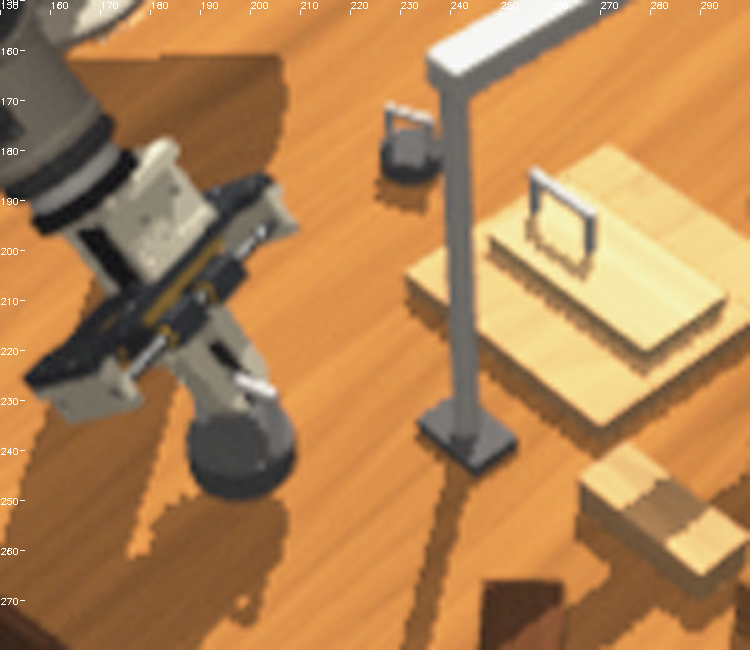

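```bash
python3 -c "
from h import *
to((455,-160,137),.0,38)
to((459,-33.5,137),-.138,38)"
python3 -m inch '[-1,0.5,1,0,0,0,-1,-3,2,2,0,0,0,-1,-5,5,3,0,0,-2,-1,-7,8,3.2,0,0,-4,-1,-8,11,3.2,0,0,-7,-1]'
python3 -c "
from h import *
to((459,-33.5,137),-.138,38)"
```

```text
t 13.3 shift cm [-7.6  12.48  3.38] rot deg [ -0.2  -0.2 -10.2] grasp now [ 531.3 -286.9  103.2] F [ 0.1  1.2 -7.5] w 9.3
t 13.3 shift cm [-7.21 24.97  3.38] rot deg [ -0.3  -0.2 -18.1] grasp now [ 531.3 -286.9  103.2] F [ 0.1  1.2 -7.5] w 9.3
time: 13.8
tool_pos: [460.9, -173.9, 120.1]
tcp_rot: [-3.135, -0.659, 0.05]
contact_force: [3.6, -0.1, -6.1]
grip_width: 9.0
t 13.8 shift cm [ 0.95 13.88  0.21] rot deg [ -0.3  -0.2 -11. ] grasp now [ 449.4 -174.6  134.9] F [ 3.6 -0.1 -6.1] w 9.0
```

```bash
python3 -m inch '[0.1,3,0.2,0,0,-2.5,-1,0.3,6,0.2,0,0,-5,-1,0.6,9,0.2,0,0,-7.5,-1,0.9,12,0.2,0,0,-10,-1,0.9,13.9,0.2,0,0,-11,-1]'
python3 -c "
from h import *
P=np.array([634.5,-5.5]);x=np.array([.9905,-.1376]);y=np.array([.1376,.9905])
for s,l,z in [(-170,-52,135),(-50,-52,130),(-14,-42,125),(-14,-42,118),(0,0,116)]:
  print(s,l,z);to([*(P+s*x+l*y),z],-.138,38)
crop(bot.capture('wrist'),'pics/w9.png',0,384,0,512,1)"
```

```text
time: 14.3
tool_pos: [468.4, -57.5, 112.8]
tcp_rot: [-3.114, -0.688, -0.115]
contact_force: [0.6, -0.6, -6.4]
grip_width: 8.7
-170 -52 135
t 14.3 shift cm [0.2  2.22 0.74] rot deg [-1.1  1.5 -2.3] grasp now [456.5 -56.6 127.3] F [ 0.6 -0.6 -6.4] w 8.7
-50 -52 130
t 14.3 shift cm [12.09  0.57  0.24] rot deg [-1.1  1.5 -2.3] grasp now [456.5 -56.6 127.3] F [ 0.6 -0.6 -6.4] w 8.7
-14 -42 125
t 14.3 shift cm [15.79  1.07 -0.26] rot deg [-1.1  1.5 -2.3] grasp now [456.5 -56.6 127.3] F [ 0.6 -0.6 -6.4] w 8.7
-14 -42 118
t 14.3 shift cm [15.79  1.07 -0.96] rot deg [-1.1  1.5 -2.3] grasp now [456.5 -56.6 127.3] F [ 0.6 -0.6 -6.4] w 8.7
0 0 116
t 14.3 shift cm [17.76  5.04 -1.16] rot deg [-1.1  1.5 -2.3] grasp now [456.5 -56.6 127.3] F [ 0.6 -0.6 -6.4] w 8.7
```

View pics/w9.png

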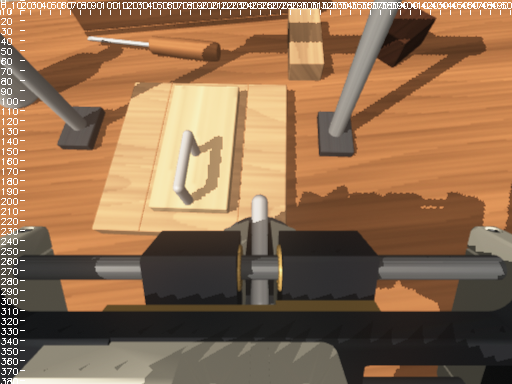

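```bash
python3 -m inch '[0.2,1.5,0.7,-0.5,0.7,-1,-1,0.8,2.2,0.8,-1.1,1.5,-2.3,-1,3,1.8,0.8,-1.1,1.5,-2.3,-1,5,1.5,0.8,-1.1,1.5,-2.3,-1,7,1.2,0.8,-1.1,1.5,-2.3,-1]'
python3 -c "
from h import *
P=np.array([634.5,-5.5]);x=np.array([.9905,-.1376]);y=np.array([.1376,.9905])
for s,l,z in [(-50,-52,130),(-14,-42,125),(-14,-42,118),(0,0,116)]:
  print(s,l,z);to([*(P+s*x+l*y),z],-.138,38)
"
```

```text
time: 14.85
tool_pos: [525.9, -49.5, 91.7]
tcp_rot: [-3.124, -0.715, -0.145]
contact_force: [-12.4, -4.9, 19.6]
grip_width: 9.2
-50 -52 130
t 14.85 shift cm [ 6.34 -0.23  2.35] rot deg [-0.3  3.  -0.2] grasp now [513.7 -48.  105.9] F [-12.4  -4.9  19.6] w 9.2
-14 -42 125
t 14.85 shift cm [10.04  0.27  1.85] rot deg [-0.3  3.  -0.2] grasp now [513.7 -48.  105.9] F [-12.4  -4.9  19.6] w 9.2
-14 -42 118
t 14.85 shift cm [10.04  0.27  1.15] rot deg [-0.3  3.  -0.2] grasp now [513.7 -48.  105.9] F [-12.4  -4.9  19.6] w 9.2
0 0 116
t 14.85 shift cm [12.01  4.24  0.95] rot deg [-0.3  3.  -0.2] grasp now [513.7 -48.  105.9] F [-12.4  -4.9  19.6] w 9.2
```

```bash
python3 -c "
from h import *
o=bot.get_obs();print(o['joint_positions'].round(3),o['dq'].round(2),o['contact_force'],o['moment'])
crop(bot.capture('wrist'),'pics/w10.png',0,384,0,512,1)
crop(bot.capture('scene'),'pics/s10.png',110,260,180,330,5)"
```

```text
[-0.319  0.377  2.312  2.656  0.284 -1.234] [ 0.04  0.28 -0.38  0.01  0.01  0.04] [-12.42227722  -4.90269918  19.61931377] [-0.64530496  0.0658196  -0.57821862]
```

View pics/w10.png

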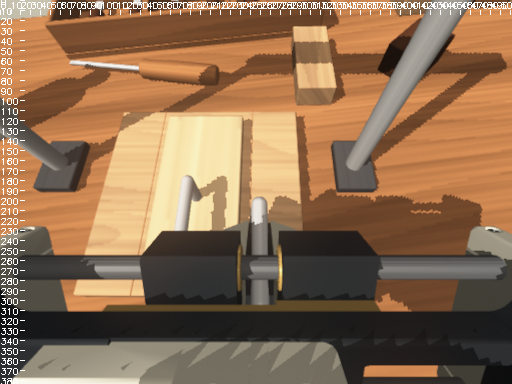

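View pics/s10.png

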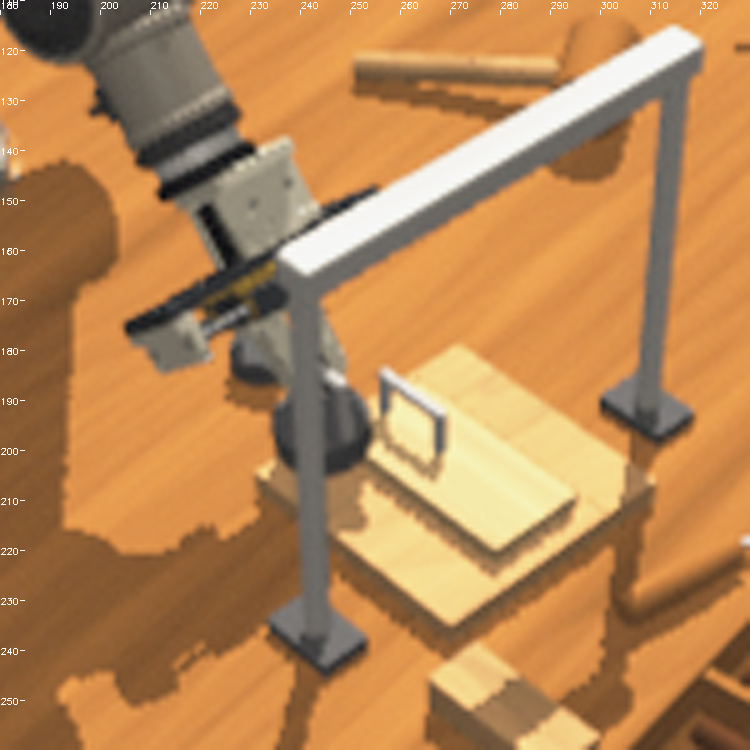

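The move stopped short: joint 5 is at its lower limit (0.284) and the weight has touched the boards. Before moving again I'll fit a kinematic model from the poses I have.

```bash
cat > kin.py <<'E'
import numpy as np
from scipy.spatial.transform import Rotation as Ro
from scipy.optimize import least_squares
Z=lambda a:Ro.from_euler('z',a); Y=lambda a:Ro.from_euler('y',a)
def fk(q,p):
    h,a,b,d,L,e,f=p[:7]
    R=Z(q[0]); pos=np.array([0,0,h])+R.apply([f,d,0])
    R=R*Y(q[1]); pos=pos+R.apply([0,0,a])
    R=R*Y(q[2]); pos=pos+R.apply([e,0,b])
    R=R*Z(q[3])*Y(q[4]); R=R*Z(q[5]); pos=pos+R.apply([0,0,L])
    return pos,R
E
python3 - <<'E'
from kin import *
from h import bot
D=[(np.array([-1.45001536e+00,3.42711933e-01,1.52502968e+00,4.94369920e-06,1.27540775e+00,-1.46015648e-01]),np.array([138.37676936,-506.0040147,226.04615342]),np.array([-3.14005320e+00,-2.31174019e-04,2.66794992e-01]))]
o=bot.get_obs(); D.append((o['joint_positions'],o['tool_pos'],o['tcp_rot']))
for q,t,r in D:
    R=fk(q,[0]*7)[1]; Rm=Ro.from_euler('xyz',r)
    print((R.inv()*Rm).as_rotvec(), (R.inv()*Rm).magnitude())
best=None
rng=np.random.default_rng(0)
def res(p): return np.concatenate([ (fk(q,p)[0]-t)/1 for q,t,r in D]+[1e-3*(np.array(p)-[200,400,400,0,250,0,0])])
s=least_squares(res,[200,400,400,70,250,0,0]);print(s.x.round(1),s.cost,[ (fk(q,s.x)[0]-t).round(2) for q,t,r in D])
E
```

```text
[-1.98551042e-09 -1.99554447e-09  1.57079633e+00] 1.5707963287990594
[4.31601707e-16 4.47016053e-16 1.57079633e+00] 1.5707963267948963
[263.7 460.7 378.9  76.4 318.1  44.6  15.4] 0.010440312558260082 [array([0., 0., 0.]), array([-0., -0., -0.])]
```

```bash
cat >> kin.py <<'E'
lo=np.array([-2.53,-.77,.04,-1,.28,-3.11]);hi=np.array([2.53,2.02,2.7,4.14,2.66,3.11])
def ik(pos,R,p,q0):
    R=R*Z(-np.pi/2)
    def f(q):
        a,b=fk(q,p); return np.concatenate([(a-pos)/300,(b.inv()*R).as_rotvec()])
    s=least_squares(f,np.clip(q0,lo+1e-3,hi-1e-3),bounds=(lo,hi)); return s.x,np.sqrt(2*s.cost)
E
python3 - <<'E'
from kin import *
from h import Rt
p=[263.7,460.7,378.9,76.4,318.1,44.6,15.4]
P=np.array([634.5,-5.5]);x=np.array([.9905,-.1376]);y=np.array([.1376,.9905])
for nm,xy,z in [("tgt",P,110),("tgt+10",P,120),("(-14,-42)",P-14*x-42*y,120),("(-60,-52)",P-60*x-52*y,125),("(-110,-52)",P-110*x-52*y,125),("-150,-52",P-150*x-52*y,130),("pick",np.array([532,-287]),75)]:
  for lean in (25,30,35,38,42,46):
    R=Rt(-.138 if nm!="pick" else .178,lean); tcp=np.array([*xy,z])+18.8*R.as_matrix()[:,2]
    out=[]
    for q0 in ([-.3,.5,2,0,.6,1.5],[-.3,.5,2,3.1,.6,-1.5]):
        q,e=ik(tcp,R,p,q0); out.append((round(e,3),q.round(2).tolist()))
    print(nm,lean,out)
E
```

```text
tgt 25 [(np.float64(0.0), [-0.13, 0.52, 1.76, -0.01, 0.42, 1.59]), (np.float64(0.0), [-0.13, 0.52, 1.76, -0.01, 0.42, 1.59])]
tgt 30 [(np.float64(0.003), [-0.13, 0.51, 1.83, -0.02, 0.28, 1.6]), (np.float64(0.003), [-0.13, 0.51, 1.83, -0.02, 0.28, 1.6])]
tgt 35 [(np.float64(0.079), [-0.12, 0.5, 1.82, -0.06, 0.28, 1.64]), (np.float64(0.188), [-0.15, 0.56, 2.08, 3.05, 0.28, -1.49])]
tgt 38 [(np.float64(0.125), [-0.11, 0.5, 1.82, -0.11, 0.28, 1.7]), (np.float64(0.143), [-0.14, 0.56, 2.07, 3.11, 0.28, -1.54])]
tgt 42 [(np.float64(0.185), [-0.08, 0.49, 1.81, -0.33, 0.28, 1.94]), (np.float64(0.082), [-0.13, 0.55, 2.07, 3.15, 0.28, -1.57])]
tgt 46 [(np.float64(0.228), [0.01, 0.51, 1.85, -1.0, 0.28, 2.68]), (np.float64(0.021), [-0.13, 0.54, 2.06, 3.17, 0.28, -1.59])]
tgt+10 25 [(np.float64(0.0), [-0.13, 0.51, 1.75, -0.01, 0.45, 1.59]), (np.float64(0.0), [-0.13, 0.51, 1.75, -0.01, 0.45, 1.59])]
tgt+10 30 [(np.float64(0.0), [-0.13, 0.49, 1.83, -0.02, 0.3, 1.6]), (np.float64(0.0), [-0.13, 0.49, 1.83, -0.02, 0.3, 1.6])]
tgt+10 35 [(np.float64(0.067), [-0.12, 0.48, 1.83, -0.05, 0.28, 1.64]), (np.f
[... 3687 characters left out ...]
.64, 0.63, 0.1]), (np.float64(0.0), [-0.8, 0.59, 1.77, 0.64, 0.63, 0.1])]
pick 30 [(np.float64(0.0), [-0.84, 0.59, 1.82, 0.84, 0.61, -0.12]), (np.float64(0.0), [-0.84, 0.59, 1.82, 0.84, 0.61, -0.12])]
pick 35 [(np.float64(0.0), [-0.88, 0.6, 1.87, 1.05, 0.61, -0.35]), (np.float64(0.0), [-0.88, 0.6, 1.87, 1.05, 0.61, -0.35])]
pick 38 [(np.float64(0.0), [-0.9, 0.61, 1.9, 1.16, 0.63, -0.48]), (np.float64(0.0), [-0.9, 0.61, 1.9, 1.16, 0.63, -0.48])]
pick 42 [(np.float64(0.0), [-0.93, 0.63, 1.93, 1.3, 0.67, -0.64]), (np.float64(0.0), [-0.93, 0.63, 1.93, 1.3, 0.67, -0.64])]
pick 46 [(np.float64(0.0), [-0.96, 0.65, 1.95, 1.42, 0.72, -0.79]), (np.float64(0.0), [-0.96, 0.65, 1.95, 1.42, 0.72, -0.79])]
```

```bash
python3 - <<'E'
from kin import *
from h import Rt,bot
p=[263.7,460.7,378.9,76.4,318.1,44.6,15.4]
q0c=bot.get_obs()['joint_positions']
P=np.array([634.5,-5.5]);x=np.array([.9905,-.1376]);y=np.array([.1376,.9905])
for yaw in (.1,.2,.3,.4,.5,.6):
 for lean in (38,41):
  row=[]
  for nm,xy,z in [("now+",np.array([505,-48]),140),("lane0",P-110*x-52*y,135),("lane1",P-14*x-42*y,125),("tgt",P,110)]:
    R=Rt(yaw,lean); tcp=np.array([*xy,z])+18.8*R.as_matrix()[:,2]
    q,e=ik(tcp,R,p,[-.5,.5,2.,1.3,.5,0]); row.append((nm,round(float(e),3),q.round(2).tolist()))
  print(yaw,lean,row)
E
```

```text
0.1 38 [('now+', 0.0, [-0.44, 0.26, 2.26, 1.47, 0.32, -0.33]), ('lane0', 0.0, [-0.4, 0.29, 2.23, 1.5, 0.3, -0.34]), ('lane1', 0.007, [-0.33, 0.45, 1.98, 1.24, 0.28, 0.0]), ('tgt', 0.051, [-0.26, 0.51, 1.93, 1.22, 0.28, 0.07])]
0.1 41 [('now+', 0.0, [-0.46, 0.27, 2.29, 1.73, 0.36, -0.61]), ('lane0', 0.0, [-0.42, 0.3, 2.27, 1.78, 0.34, -0.63]), ('lane1', 0.0, [-0.33, 0.46, 2.02, 1.59, 0.28, -0.35]), ('tgt', 0.039, [-0.26, 0.52, 2.0, 1.83, 0.28, -0.54])]
0.2 38 [('now+', 0.0, [-0.49, 0.27, 2.24, 1.36, 0.41, -0.35]), ('lane0', 0.0, [-0.45, 0.3, 2.21, 1.4, 0.39, -0.35]), ('lane1', 0.0, [-0.36, 0.46, 1.97, 1.21, 0.36, -0.08]), ('tgt', 0.0, [-0.26, 0.51, 1.93, 1.28, 0.29, -0.07])]
0.2 41 [('now+', 0.0, [-0.51, 0.28, 2.28, 1.57, 0.44, -0.57]), ('lane0', 0.0, [-0.47, 0.31, 2.25, 1.61, 0.42, -0.58]), ('lane1', 0.0, [-0.38, 0.47, 2.0, 1.46, 0.37, -0.34]), ('tgt', 0.0, [-0.27, 0.52, 1.97, 1.59, 0.3, -0.39])]
0.3 38 [('now+', 0.0, [-0.53, 0.28, 2.21, 1.27, 0.49, -0.37]), ('lane0', 0.0, [-0.49, 0.31, 2.19, 1.3, 0.47, -0.37]), ('lane1', 0.0, [-0.39, 0.47, 1.94, 1.16, 0.44, -0.14]), ('tgt', 0.0, [-0
[... 931 characters left out ...]
 0.54, -0.22])]
0.5 41 [('now+', 0.0, [-0.62, 0.34, 2.18, 1.23, 0.68, -0.57]), ('lane0', 0.0, [-0.58, 0.36, 2.16, 1.25, 0.66, -0.56]), ('lane1', 0.0, [-0.47, 0.51, 1.91, 1.19, 0.62, -0.37]), ('tgt', 0.0, [-0.37, 0.55, 1.89, 1.26, 0.56, -0.37])]
0.6 38 [('now+', 0.0, [-0.61, 0.34, 2.11, 1.05, 0.72, -0.47]), ('lane0', 0.0, [-0.57, 0.37, 2.09, 1.07, 0.71, -0.46]), ('lane1', 0.0, [-0.47, 0.53, 1.84, 1.01, 0.69, -0.28]), ('tgt', 0.0, [-0.38, 0.57, 1.82, 1.06, 0.63, -0.26])]
0.6 41 [('now+', 0.0, [-0.64, 0.36, 2.14, 1.14, 0.75, -0.58]), ('lane0', 0.0, [-0.6, 0.38, 2.11, 1.16, 0.73, -0.57]), ('lane1', 0.0, [-0.49, 0.53, 1.87, 1.11, 0.71, -0.39]), ('tgt', 0.0, [-0.4, 0.57, 1.85, 1.18, 0.64, -0.39])]
```

```bash
python3 - <<'E'
from h import *
to((500,-52,112),-.1,40);to((495,-55,125),.0,39); to((490,-58,142),.15,38);to((490,-58,142),.3,38)
E
```

```text
t 14.95 shift cm [-1.49 -0.32  0.61] rot deg [-0.6  1.1  1.9] grasp now [514.7 -48.5 105.7] F [-2.4 -2.  -0.5] w 9.1
t 14.95 shift cm [-2.01 -0.5   1.89] rot deg [-0.6  2.   7.7] grasp now [514.7 -48.5 105.7] F [-2.4 -2.  -0.5] w 9.1
t 14.95 shift cm [-2.55 -0.63  3.57] rot deg [-0.8  3.  16.3] grasp now [514.7 -48.5 105.7] F [-2.4 -2.  -0.5] w 9.1
t 14.95 shift cm [-2.59 -0.46  3.57] rot deg [-1.   2.9 24.8] grasp now [514.7 -48.5 105.7] F [-2.4 -2.  -0.5] w 9.1
```

```bash
python3 -m inch '[-0.5,-0.2,0.9,-0.4,0.8,2,-1,-1.2,-0.4,1.6,-0.6,1.8,6,-1,-1.8,-0.5,2.4,-0.7,2.5,11,-1,-2.4,-0.6,3.2,-0.8,3,16.3,-1,-2.5,-0.6,3.6,-0.8,3,18,-1]'
python3 -c "
from h import *
to((490,-58,142),.3,38)
o=bot.get_obs();print(o['joint_positions'].round(3))"
```

```text
time: 15.45
tool_pos: [511.1, -52.7, 123.3]
tcp_rot: [-3.137, -0.691, 0.113]
contact_force: [1.7, 0.9, -5.8]
grip_width: 9.1
t 15.45 shift cm [-1.01 -0.19  0.38] rot deg [-0.5  1.5 10.5] grasp now [499.2 -54.2 137.8] F [ 1.7  0.9 -5.8] w 9.1
[-0.486  0.276  2.277  1.591  0.372 -0.507]
```

```bash
python3 -m inch '[-0.2,0,0.1,-0.1,0.3,2.5,-1,-0.4,-0.1,0.2,-0.3,0.7,5,-1,-0.8,-0.2,0.4,-0.4,1.2,8,-1,-1,-0.2,0.4,-0.5,1.5,10.5,-1,-1,-0.2,0.4,-0.5,1.5,10.5,-1]'
python3 -c "
from h import *
to((490,-58,142),.3,38)
o=bot.get_obs();print(o['joint_positions'].round(3))
crop(bot.capture('wrist'),'pics/w11.png',0,384,0,512,1)
crop(bot.capture('top'),'pics/t11.png',130,250,195,295,5)
crop(bot.capture('scene'),'pics/s11.png',110,260,180,330,5)"
```

```text
time: 15.95
tool_pos: [500.2, -55.3, 126.9]
tcp_rot: [-3.141, -0.662, 0.299]
contact_force: [0.6, 0.6, -6.3]
grip_width: 9.3
t 15.95 shift cm [0.09 0.07 0.03] rot deg [-0.  -0.1  0. ] grasp now [489.2 -58.7 141.7] F [ 0.6  0.6 -6.3] w 9.3
[-0.578  0.272  2.232  1.255  0.52  -0.399]
```

View pics/w11.png

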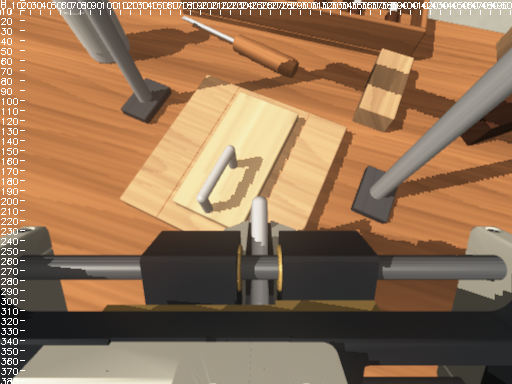

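View pics/t11.png

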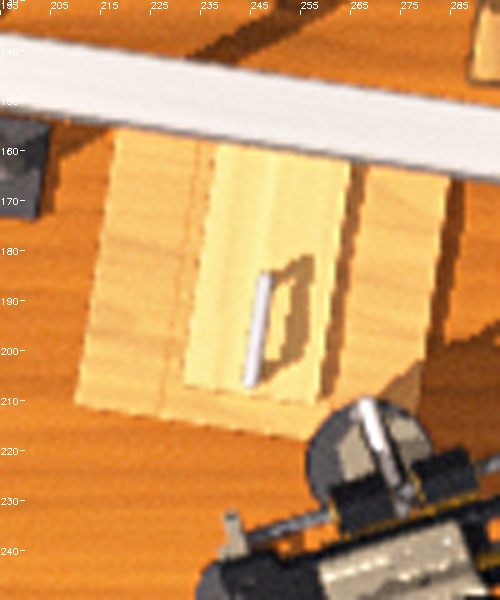

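View pics/s11.png

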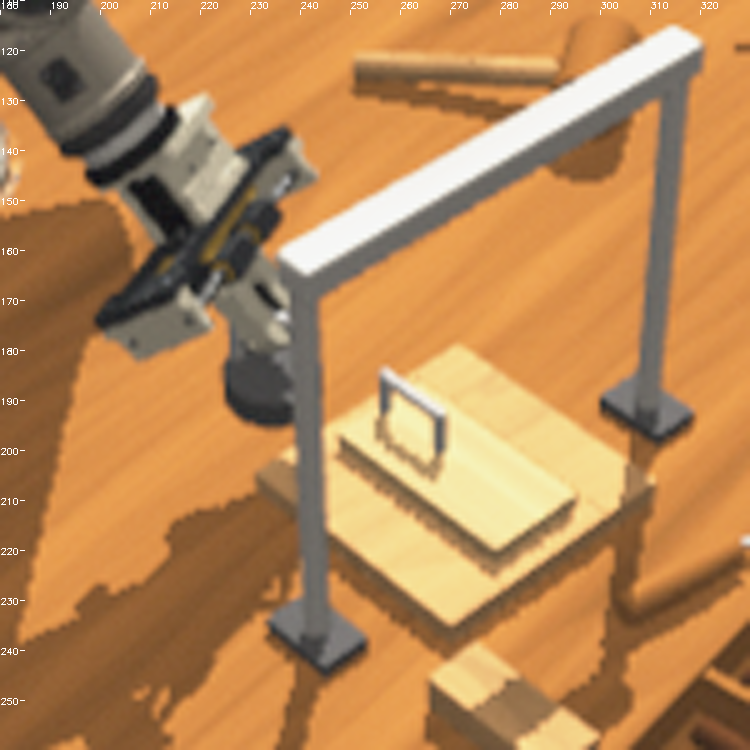

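```bash
python3 -c "
from h import *
P=np.array([634.5,-5.5]);x=np.array([.9905,-.1376]);y=np.array([.1376,.9905])
for s,l,z in [(-100,-56,138),(-60,-54,130),(-14,-42,126)]:
  print(s,l,z);to([*(P+s*x+l*y),z],.3,38)
"
```

```text
-100 -56 138
t 16.1 shift cm [ 3.83  1.07 -0.37] rot deg [-0.1 -0.1  0.1] grasp now [489.4 -58.  141.7] F [-0.3 -0.5 -6.4] w 9.1
-60 -54 130
t 16.1 shift cm [ 7.82  0.72 -1.17] rot deg [-0.1 -0.1  0.1] grasp now [489.4 -58.  141.7] F [-0.3 -0.5 -6.4] w 9.1
-14 -42 126
t 16.1 shift cm [12.54  1.28 -1.57] rot deg [-0.1 -0.1  0.1] grasp now [489.4 -58.  141.7] F [-0.3 -0.5 -6.4] w 9.1
```

```bash
python3 -m inch '[1.5,0.4,0,0,0,0,-1,3.5,1,-0.3,0,0,0,-1,5.5,0.9,-0.7,0,0,0,-1,7.5,0.7,-1,0,0,0,-1,7.8,0.7,-1.1,0,0,0,-1]'
python3 -c "
from h import *
o=bot.get_obs();print(o['joint_positions'].round(3))
P=np.array([634.5,-5.5]);x=np.array([.9905,-.1376]);y=np.array([.1376,.9905])
for s,l,z in [(-14,-42,126),(0,0,118)]:
  print(s,l,z);to([*(P+s*x+l*y),z],.3,38)
crop(bot.capture('scene'),'pics/s12.png',110,260,180,330,5)"
```

```text
time: 16.6
tool_pos: [580.0, -47.4, 115.7]
tcp_rot: [-3.14, -0.663, 0.298]
contact_force: [-0.5, -1.0, -6.8]
grip_width: 9.0
[-0.451  0.397  2.06   1.228  0.462 -0.253]
-14 -42 126
t 16.6 shift cm [ 4.59  0.56 -0.45] rot deg [-0.  -0.   0.1] grasp now [568.9 -50.8 130.5] F [-0.5 -1.  -6.8] w 9.0
0 0 118
t 16.6 shift cm [ 6.56  4.53 -1.25] rot deg [-0.  -0.   0.1] grasp now [568.9 -50.8 130.5] F [-0.5 -1.  -6.8] w 9.0
```

View pics/s12.png

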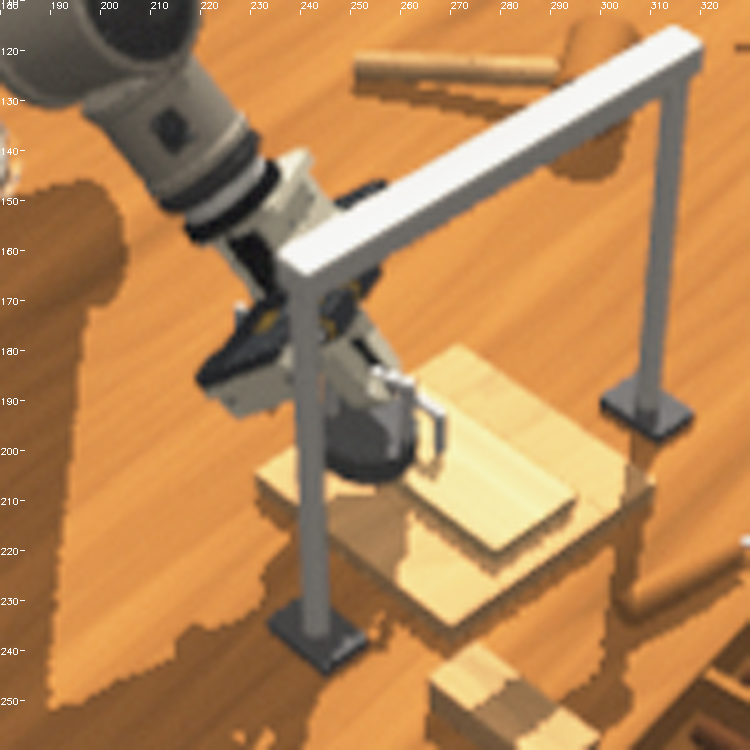

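```bash
python3 -m inch '[0.8,0.5,0,0,0,0,-1,2,0.6,0,0,0,0,-1,3.2,0.5,-0.2,0,0,0,-1,4.4,0.6,-0.4,0,0,0,-1,4.6,0.6,-0.5,0,0,0,-1]'
python3 -c "
from h import *
P=np.array([634.5,-5.5]);x=np.array([.9905,-.1376]);y=np.array([.1376,.9905])
for s,l,z in [(-14,-42,118),(0,0,118)]:
  print(s,l,z);to([*(P+s*x+l*y),z],.3,38)
crop(bot.capture('scene'),'pics/s13.png',110,260,180,330,5)
crop(bot.capture('top'),'pics/t13.png',110,250,195,325,5)"
```

```text
time: 17.15
tool_pos: [626.3, -40.9, 110.2]
tcp_rot: [-3.14, -0.663, 0.299]
contact_force: [-0.7, -0.4, -5.8]
grip_width: 9.3
-14 -42 118
t 17.15 shift cm [-0.04 -0.08 -0.71] rot deg [-0.1 -0.1  0. ] grasp now [615.3 -44.4 125.1] F [-0.7 -0.4 -5.8] w 9.3
0 0 118
t 17.15 shift cm [ 1.92  3.89 -0.71] rot deg [-0.1 -0.1  0. ] grasp now [615.3 -44.4 125.1] F [-0.7 -0.4 -5.8] w 9.3
```

View pics/s13.png

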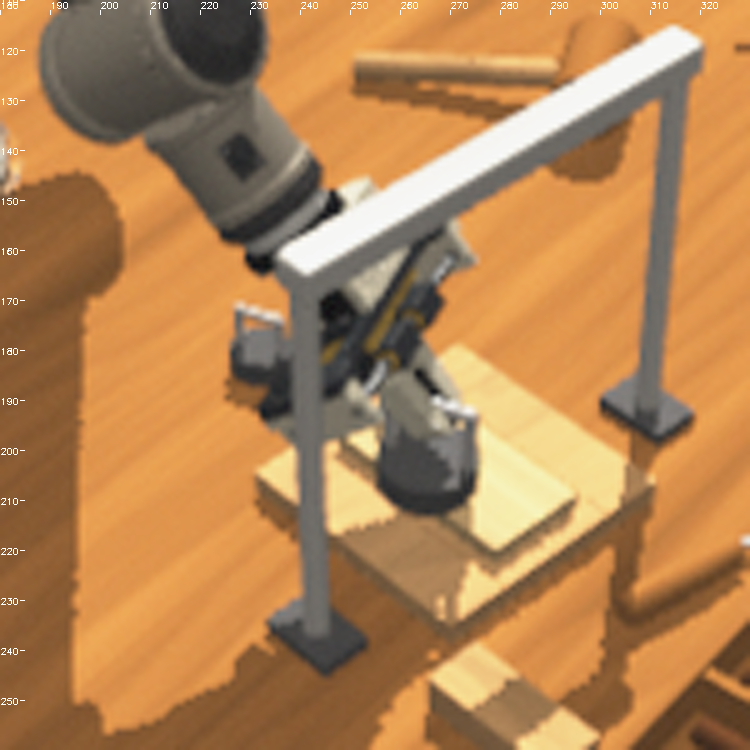

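View pics/t13.png

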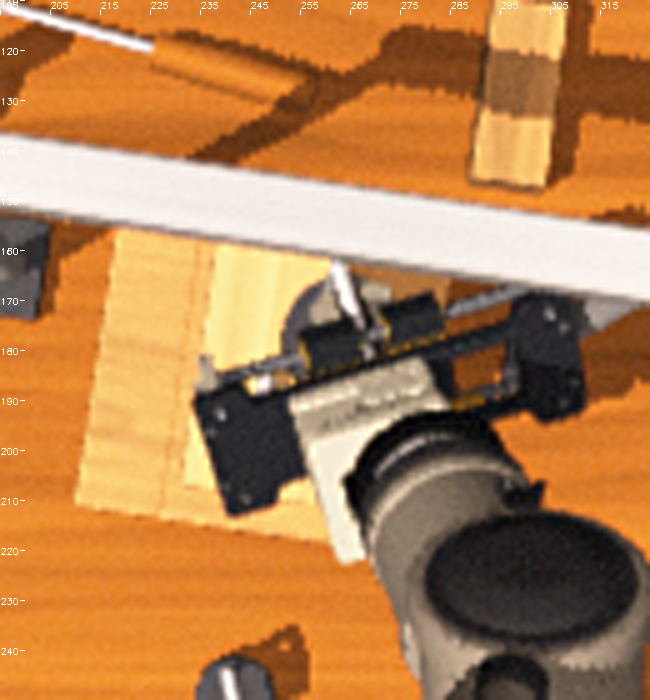

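```bash
python3 -m inch '[0.3,0.6,-0.3,0,0,0,-1,0.8,1.5,-0.5,0,0,0,-1,1.3,2.6,-0.6,0,0,0,-1,1.8,3.7,-0.7,0,0,0,-1,1.9,3.9,-0.7,0,0,0,-1]'
python3 -c "
from h import *
to((634.5,-5.5,110),.3,38)
crop(bot.capture('wrist'),'pics/w14.png',0,384,0,512,1)
crop(bot.capture('scene'),'pics/s14.png',150,250,220,320,7)"
```

```text
time: 17.75
tool_pos: [644.2, 0.6, 102.6]
tcp_rot: [-3.137, -0.661, 0.3]
contact_force: [-0.3, -0.1, -6.1]
grip_width: 9.1
t 17.75 shift cm [ 0.14 -0.27 -0.74] rot deg [-0.1 -0.2 -0.1] grasp now [633.2  -2.9 117.4] F [-0.3 -0.1 -6.1] w 9.1
```

View pics/s14.png

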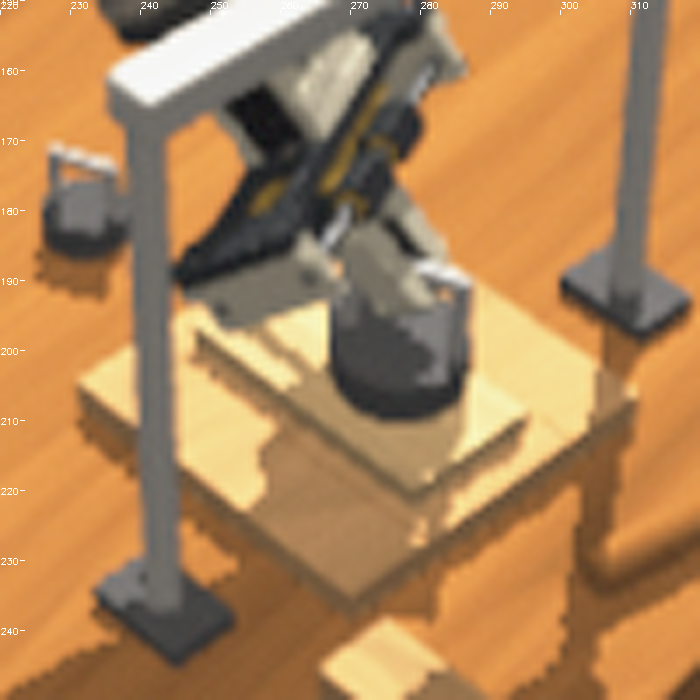

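View pics/w14.png

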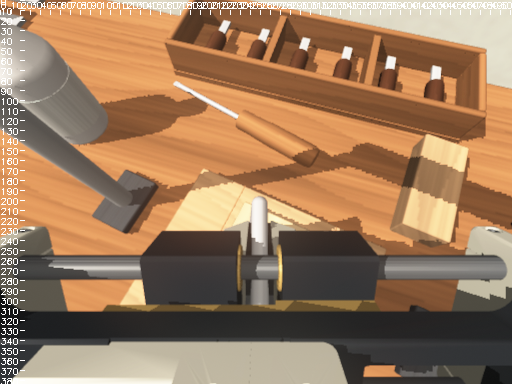

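```bash
python3 - <<'E'
from h import *
c=bot.calibration("scene");T=np.linalg.inv(c["cam_to_world"])
def pr(P): P=T[:3,:3]@P+T[:3,3]; return np.array([c["fx"]*P[0]/P[2]+c["cx"],c["fy"]*P[1]/P[2]+c["cy"]])
a=np.linspace(0,2*np.pi,72)
for ctr in [(633.6,-2.6,42.5)]:
    pts=np.array([pr(np.array([ctr[0]+35*np.cos(t),ctr[1]+35*np.sin(t),ctr[2]])) for t in a]); print("bottom rim cols",pts[:,0].min(),pts[:,0].max(),"row max",pts[:,1].max(),"at",pts[pts[:,1].argmax()])
print("board far corners", [pr(np.array([x,y,35])).round(1).tolist() for x,y in [(685,27),(674,-52)]])
to((634.5,-5.5,110),.3,38)
E
```

```text
bottom rim cols 267.2608935339507 287.7061678770974 row max 211.9918553446773 at [277.84395469 211.99185534]
board far corners [[294.6, 208.1], [278.1, 219.7]]
t 17.85 shift cm [ 0.15 -0.14 -0.75] rot deg [-0.1 -0.1 -0.1] grasp now [633.1  -4.1 117.6] F [ 0.2 -0.3 -5.2] w 9.0
```

```bash
python3 -m inch '[0.1,-0.1,-0.1,0,0,0,-1,0.1,-0.1,-0.2,0,0,0,-1,0.1,-0.1,-0.3,0,0,0,-1,0.1,-0.1,-0.4,0,0,0,-1,0.1,-0.1,-0.5,0,0,0,-1]'
python3 -m inch '[0,0,-0.05,0,0,0,-1,0,0,-0.1,0,0,0,-1,0,0,-0.15,0,0,0,-1,0,0,-0.2,0,0,0,-1,0,0,-0.2,0,0,0,-1]'
python3 -c "
from h import *
to((634.5,-5.5,110),.3,38)"
```

```text
time: 18.35
tool_pos: [645.1, -1.9, 97.6]
tcp_rot: [-3.139, -0.661, 0.299]
contact_force: [-0.7, 0.3, -5.5]
grip_width: 9.4
time: 18.85
tool_pos: [645.0, -1.9, 95.5]
tcp_rot: [-3.139, -0.661, 0.299]
contact_force: [0.0, 0.9, -6.5]
grip_width: 9.1
t 18.85 shift cm [ 0.05 -0.02 -0.03] rot deg [-0.1 -0.1 -0.1] grasp now [634.   -5.4 110.4] F [ 0.   0.9 -6.5] w 9.1
```

```bash
python3 -m inch '[0,0,-0.05,0,0,0,-1,0,0,-0.1,0,0,0,-1,0,0,-0.15,0,0,0,-1,0,0,-0.2,0,0,0,-1,0,0,-0.2,0,0,0,-1]'

```

```text
time: 19.35
tool_pos: [645.6, -1.7, 94.8]
tcp_rot: [-3.139, -0.663, 0.3]
contact_force: [-4.3, 1.8, 3.7]
grip_width: 9.0
```

```bash
python3 -m inch '[0,0,0.05,0,0,0,-1,0,0,0.05,0,0,0,-0.8,0,0,0.05,0,0,0,-0.6,0,0,0.05,0,0,0,-0.4,0,0,0.05,0,0,0,-0.2]'
python3 -m inch '[0,0,0,0,0,0,0,0,0,0,0,0,0,0,0,0,0,0,0,0,0,0,0,0,0,0,0,0,0,0,0,0,0,0,0]'
python3 -c "
from h import *
crop(bot.capture('wrist'),'pics/w15.png',0,384,0,512,1)
crop(bot.capture('scene'),'pics/s15.png',150,250,220,320,7)"
```

```text
time: 19.85
tool_pos: [646.2, -2.0, 95.9]
tcp_rot: [-3.14, -0.665, 0.3]
contact_force: [0.6, -0.2, 0.1]
grip_width: 28.6
time: 20.35
tool_pos: [646.3, -2.1, 95.9]
tcp_rot: [-3.14, -0.665, 0.3]
contact_force: [-0.6, 0.3, 0.4]
grip_width: 45.9
```

View pics/s15.png

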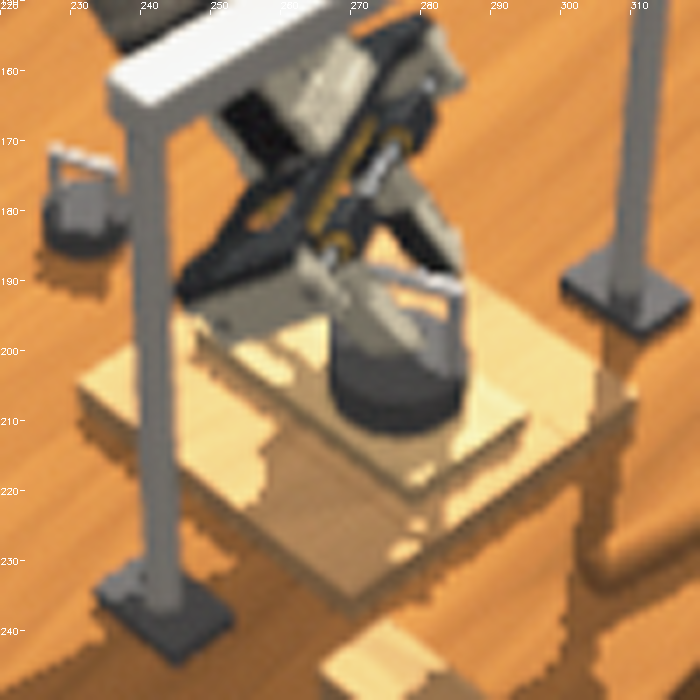

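View pics/w15.png

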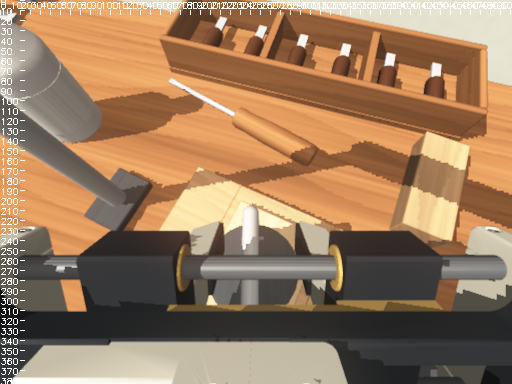

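```bash
python3 -m inch '[-0.6,-0.18,0.8,0,0,0,0,-1.5,-0.5,2,0,0,0,0,-3,-0.9,4,0,0,0,0,-4.4,-1.4,5.9,0,0,0,0,-5.9,-1.8,7.9,0,0,0,0]'
python3 -m inch '[-1.5,-0.4,1.5,0,0,0,0,-4,-1,2,0,0,0,0,-7,-2,2.5,0,0,0,0,-10,-3,3,0,0,0,0,-12,-4,3,0,0,0,0]'
python3 -c "
from h import *
o=bot.get_obs();print(o['joint_positions'].round(2),o['contact_force'])
crop(bot.capture('wrist'),'pics/w16.png',0,384,0,512,1)
np.save('c16.npy',bot.calibration('wrist'),allow_pickle=True)
crop(bot.capture('top'),'pics/t16.png',0,384,0,512,1)
crop(bot.capture('scene'),'pics/s16.png',150,250,220,320,7)"
```

```text
time: 20.95
tool_pos: [586.5, -20.2, 175.4]
tcp_rot: [-3.14, -0.664, 0.3]
contact_force: [-0.3, 0.2, 1.1]
grip_width: 45.8
time: 21.45
tool_pos: [465.1, -60.0, 205.8]
tcp_rot: [-3.141, -0.665, 0.301]
contact_force: [0.2, 0.2, 0.1]
grip_width: 46.1
[-0.66  0.05  2.19  0.9   0.7  -0.05] [0.15117942 0.17644885 0.09803475]
```

View pics/s16.png

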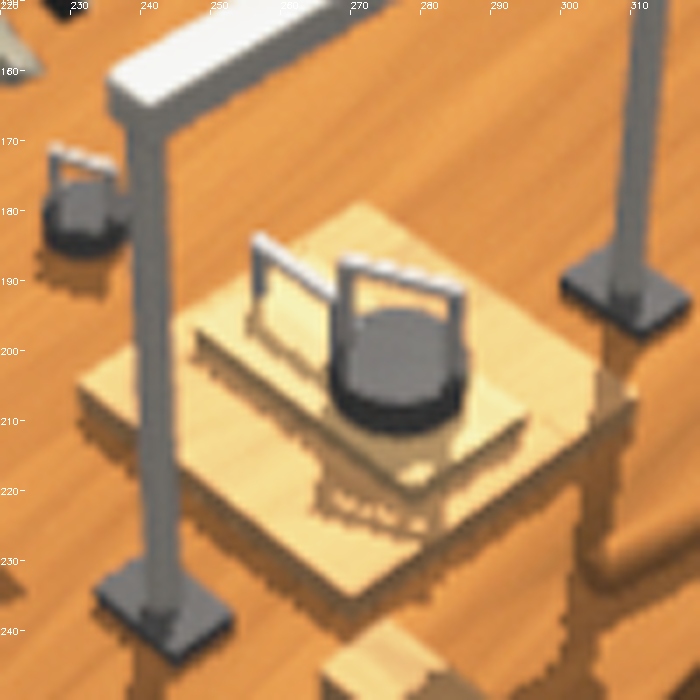

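View pics/w16.png

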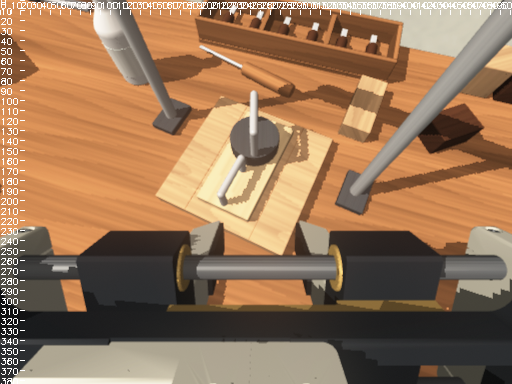

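View pics/t16.png

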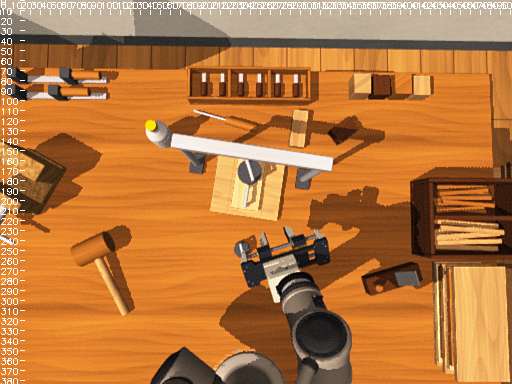

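```bash
python3 - <<'E'
from h import *
from scipy.optimize import least_squares
c=bot.calibration("scene");T=np.linalg.inv(c["cam_to_world"]);a=np.linspace(0,2*np.pi,180)
def pr(P): P=T[:3,:3]@P.T+T[:3,3:]; return np.array([c["fx"]*P[0]/P[2]+c["cx"],c["fy"]*P[1]/P[2]+c["cy"]])
def m(xy): p=pr(np.c_[xy[0]+35*np.cos(a),xy[1]+35*np.sin(a),35+0*a]); return np.array([(p[0].min()+p[0].max())/2,p[1].max()])
s=least_squares(lambda v:m(v)-[276.6,211.7],[634,-5]);print("scene weight",s.x)
# press board corners in scene (top face): left corner (196,330), bottom (417,492), right(525,413) crop px
b=[ray(c,(220+u/7-.4,150+v/7-.4),35) for u,v in [(196,331),(416,490),(526,412)]];print(np.round(b,1))
x=b[1]-b[0];x/=np.linalg.norm(x);yaw=np.arctan2(x[1],x[0]);f=(b[1]+b[2])/2;print("seat",f-45*x,"yaw",yaw)
k=np.load('c16.npy',allow_pickle=True).item()
im=cv2.imread('pics/w16.png');cv2.imwrite('pics/w16b.png',cv2.resize(im[80:240,150:340],None,fx=4,fy=4,interpolation=cv2.INTER_CUBIC))
E
```

```text
scene weight [625.98875336   2.62592241]
[[523.2 -30.5  35. ]
 [676.1 -49.7  35. ]
 [686.2  26.   35. ]]
seat [636.4946194  -6.2603639  35.       ] yaw -0.12454907951485898
```

View pics/w16b.png

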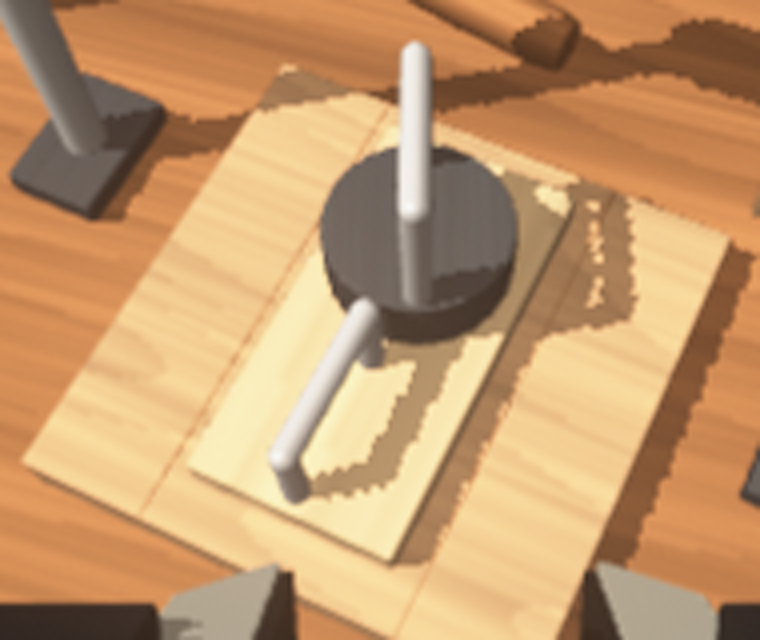

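```bash
python3 - <<'E'
from h import *
from scipy.optimize import least_squares
k=np.load('c16.npy',allow_pickle=True).item();T=np.linalg.inv(k["cam_to_world"]);a=np.linspace(0,2*np.pi,180)
def pr(P): P=np.atleast_2d(P);P=T[:3,:3]@P.T+T[:3,3:]; return np.array([k["fx"]*P[0]/P[2]+k["cx"],k["fy"]*P[1]/P[2]+k["cy"]])
def C(u,v): return (150+u/4-.4,80+v/4-.4)
def m(v):
    p=pr(np.c_[v[0]+35*np.cos(a),v[1]+35*np.sin(a),61+0*a]); q=pr(np.c_[v[0]+35*np.cos(a),v[1]+35*np.sin(a),35+0*a])
    return np.array([p[0].min(),p[0].max(),p[1].min(),q[1].max()])
meas=np.array([C(320,0)[0],C(517,0)[0],C(0,146)[1],C(0,343)[1]])
s=least_squares(lambda v:m(v)-meas,[634,-5]);print("weight",s.x,"res px",s.fun)
bar=np.array([ray(k,C(416,45),113),ray(k,C(413,215),113)]);print("bar",bar,bar.mean(0))
b=[ray(k,C(u,v),35) for u,v in [(191,468),(394,562),(575,205)]];x=b[2]-b[1];print(np.round(b,1))
x=b[2]-b[1];x/=np.linalg.norm(x);mid=(b[0]+b[1])/2;print("yaw",np.arctan2(x[1],x[0]),"seat",mid+115*np.array([np.cos(-.137),np.sin(-.137),0]))
w=[ray(k,C(u,v),20) for u,v in [(288,66),(24,462),(732,240)]];print(np.round(w,1))
E
```

```text
weight [626.36147905  -2.97286947] res px [-0.50119157  0.50147669 -1.27924043  1.13223229]
bar [[656.23935187   6.387878   113.        ]
 [596.04805711 -11.88009478 113.        ]] [626.14370449  -2.74610839 113.        ]
[[525.7  47.4  35. ]
 [514.7 -29.5  35. ]
 [668.2 -51.6  35. ]]
yaw -0.14308850462338488 seat [634.11711249  -6.72633251  35.        ]
[[ 710.    81.9   20. ]
 [ 514.4  110.8   20. ]
 [ 681.2 -113.3   20. ]]
```

The two views disagree somewhat on the weight's position (about 8 mm off in the wrist view, about 13 mm in the scene view). I'll overlay both hypotheses on the images.

```bash
python3 - <<'E'
from h import *
a=np.linspace(0,2*np.pi,180)
tiles=[]
for cam,(r0,r1,c0,c1),s in [("scene",(180,220,255,300),9),("top",(150,210,225,275),7)]:
  im=bot.capture(cam);k=bot.calibration(cam);T=np.linalg.inv(k["cam_to_world"])
  def pr(P): P=T[:3,:3]@P.T+T[:3,3:]; return np.array([k["fx"]*P[0]/P[2]+k["cx"],k["fy"]*P[1]/P[2]+k["cy"]]).T
  for v in [(626.3,-3),(634.5,-5.5)]:
    A=cv2.resize(np.ascontiguousarray(im[r0:r1,c0:c1,::-1]),None,fx=s,fy=s,interpolation=cv2.INTER_CUBIC)
    def dr(P,col):
      q=((pr(P)-[c0,r0]+.5)*s-.5).round().astype(np.int32); cv2.polylines(A,[q],False,col,1)
    for z in(35,61): dr(np.c_[v[0]+35*np.cos(a),v[1]+35*np.sin(a),z+0*a],(0,255,0))
    for l in(-28,28): pass
    dr(np.array([[v[0]+l*np.cos(.3),v[1]+l*np.sin(.3),110] for l in(-28,28)]),(0,0,255))
    ctr=np.array([599.8,-.6]);X=np.array([.9905,-.1376]);Y=np.array([.1376,.9905])
    dr(np.array([[*(ctr+i*80*X+j*40*Y),35] for i,j in [(-1,-1),(1,-1),(1,1),(-1,1),(-1,-1)]]),(255,0,0))
    tiles.append(A)
H=max(t.shape[0] for t in tiles)
cv2.imwrite('pics/ov1.png',np.hstack([cv2.copyMakeBorder(t,0,H-t.shape[0],0,0,0) for t in tiles[:2]])[:600,:])
cv2.imwrite('pics/ov2.png',np.hstack(tiles[2:]))
E
```

```text
(no output)
```

View pics/ov1.png

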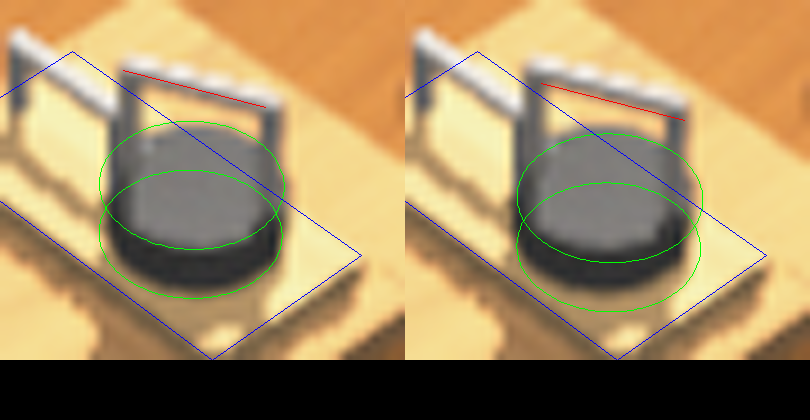

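View pics/ov2.png

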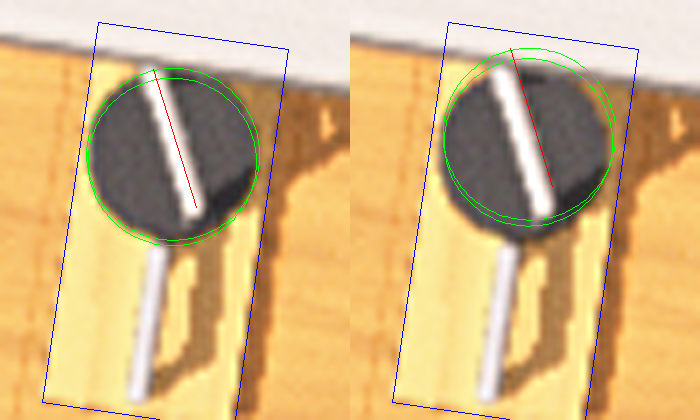

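The overlays put the weight at about (626,-2), upright and roughly 9 mm from the seat and patch centres, which is inside both the 18 mm and 25 mm limits. The robot is clear of everything, so I hand the job in.

```bash
python3 -c "
from plant import bot
o=bot.get_obs();print(o['time'],o['contact_force'],abs(o['dq']).max()); print(bot.close_job())"
```

```text
21.7 [-0.29348459 -0.58546279 -0.12390144] 0.01649450001505558
the job is handed in; nothing more can be done
None
```

The job is handed in at 21.7 s. The press board lies flat on the work board, and the larger weight stands upright on its bare end, over the patch.

**Press board:** I lifted it by its handle and laid it with its bare end over the patch. Measured just after release, the bare end's middle was 1–2 mm from the patch centre and the board was square within about 0.01 rad. The last pictures put it about the same place, within 1–3 mm.

**Weight:** It ended off-centre, 8–9 mm from the middle of the bare end by the wrist and top views. The scene view alone gave up to about 14 mm. All of these are inside the 18 mm and 25 mm limits. In the last pictures it stands upright.

**Contact on the way:** While carrying the weight I hit joint 5's lower limit. The weight sagged onto the boards with about 20 N upward on the tool, roughly 25 N with the weight counted. That was the reading at the end of that move, and I have no reading of the peak. The press board did not move, but this probably shifted the weight along the gripper and caused the offset. I raised the weight, turned the tool and finished by another path.

**Other things:** Nothing suggests the lamp was touched. The bystanders look unmoved in the last pictures, though I did not measure them one by one. The arm ended clear of everything, with about zero tool force.

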